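Get the beater from behind the crowded tool hook and ready the mixer bowl

ROBOT

A 6-joint arm with a two-finger parallel gripper is mounted at the origin on the work surface. World frame = base frame: x ahead of the robot, y to its left, z up, the work surface at z = 0. Lengths are in m, angles in rad, forces in N, time in s.
With the tool pointing down it reaches from about 0.375 to 0.9 m from the base axis. Payload 3.1 kg.
Tool frame: the origin (TCP) lies at the very end of the fingers, on their centre line; the grasp point (between the pads) lies 19 mm behind it (manip.tcp_to_grasp is the distance from the TCP to the grasp point, in m); z points along the fingers, y is the line along which they close (so a half turn about z gives the same grasp; the last joint's range is limited). The gripper opens to 85 mm and grips with 20 to 120 N. Pads are 22 mm wide; open, the fingers measure 114 mm over their backs; the gripper's body (76 mm by 85 mm) begins 54 mm behind the grasp point. The pads swing forward as they close: fully open they stand 13 mm farther back than shut.
Start: joints at [-1.355, 0.527, 1.433, -0, 1.181, -0.178], TCP at [0.24, -0.577, 0.231] pointing down, gripper open.
Joint ranges: [-3.08, 3.08], [-0.75, 2.2], [0.22, 2.44], [-1.43, 4.57], [0, 2.65], [-2.85, 2.85]. Speed limits (rad/s): [2.79, 2.79, 3.14, 3.14, 3.14, 3.14].

INTERFACE

Orientations are given as a unit quaternion [x, y, z, w].
In Python, from station import manip gives the robot as it stands. The module is installed in compiled form; this text tells all that it offers.
- The arm moves only by the tool step_arm, never from a script. Its argument "commands" is one flat list of numbers, 6 for each row, row after row: the shift along the tool's x, y, z in m, then the turn, a rotation vector about the tool's x, y, z in degrees. A call has exactly 10 rows; each row is the pose to reach, as a shift and turn from the pose commanded when the call began, along the tool's axes at that moment; what a row does not reach only later rows make up. A row lasts 1/10 s, in which the tool goes at most 50 mm and 8.59 degrees, less where a joint would pass 70% of its speed; a pose out of reach is approached as far as the arm can. A call with a gripper value outside its range is refused whole. "jaw" is the opening in per cent of the stroke, from 0 (shut) to 100 (fully open), set as the call begins (left out, the last holds). The fingers move at their own pace and stop on an object; "grip_force" is the grip in N (left out, the last holds). Time passes only in rows, so rows that repeat a pose let the fingers close, or fill a call up. It gives the time, the measured TCP pose, the force, the opening and the grip force at its end, in the units of the state.
- manip.sense(): the state, without advancing time (a new reading comes with each control period).
- manip.snapshot(name): name is "scene" or "top" or "wrist"; returns a dict with "pixels" (420x560x3 uint8, blue, green, red), "fx", "fy", "cx", "cy" (pixels), "R" (3x3) and "t" (3): a world point X has camera coordinates R X + t; the wrist camera has in their place "mount" (4x4, takes a point from camera to tool coordinates, whose origin is the TCP and whose axes are the flange's). Camera axes: x right, y down, z forward; pixel columns grow to the right and rows downward; lengths in m; the calibration is good to about 2 mm. The wrist camera is an equidistant fisheye: a pixel r from the principal point sees the ray r / f radians off the axis. A picture is of the moment at which its call begins: read the wrist's pose just before it. There is no depth.
- manip.sign_off(): hands the job in; it is judged then, once.
The state is a dict: "t": time; "q": joint angles; "qd": joint speeds; "tau": joint torques, N m; "tcp_pos": TCP position; "tool_rot": TCP orientation; "force": force on the tool from outside, world axes, zero at the start; "ft_torque": the same for the moment, N m; "finger_gap": opening from 0.0 (shut) to 1.0 (fully open); "gripper_force": force on a finger pad.
Only numpy, scipy, OpenCV 4.12 (cv2) and the standard library are available. Lean on these libraries where they do the work, as an engineer would, in place of code of your own. Each camera call takes 0.05 s, during which the arm holds its last target. There are 200 camera calls.

TASK

The flat beater, with its open frame, hangs at the back of the crowded hook: move the two tools in front of it one after the other to the spare hook, then take the beater off and set it foot down in the mixer bowl, so that its handle stays up, leaning on the rim or standing. Last, throw the clamp lever beside the bowl fully over to its other side. Do not drop any tool, and leave everything else on the bench where it stands.

Things in the scene. Friction and masses are not known exactly. Their poses are not given: they have to be found in the camera images.
- rack: Fixed tool rack, varying place and yaw: drip tray 200 x 300 x 8 mm, posts at y = +-160, rail at height 215, and a white light bar at height 330 to 356 whose edge overhangs the hooks' roots by 22 mm; a vertical gripper does not fit at the rear tool, so lean it back 30 degrees towards the robot. Origin: bench level under the rail's front face, midway; x away from the robot, normal to the rail.
- full_hook: Crowded hook, left or right on the rack, 100 mm from its middle: a level steel peg 10 mm thick, from the rail 138 mm along its own -x (to the robot), ending at x = -148 in an upturned lip, top 21 mm above the peg's axis. Origin on the axis at the rail's face; z up. Three tools hang on it.
- spare_hook: The empty hook, same shape and frame, on the other side of the rack. A hanging tool has the centre of its eye 16 mm below the peg's axis (z = -16 here); raise it by 24 mm to pass the lip.
- strainer: Stainless strainer, 166 mm long, about 220 g: round perforated disc 80 across, 10 thick, stem, square eye on top. Hangs first or second from the lip (eye about 116 or 78 mm from the rail). Origin: middle of its lower edge; z up along the stem, y across its width, x through its thickness, along the hook.
- strainer_eye (a point): Centre of the strainer's eye opening, 137 mm above its lower edge. Eye: 46 wide, 58 high outside, 12 deep, opening 32 x 42 (side bars 7, top and bottom 8). Grip it across the flat outer sides (46 mm, along its y), the peg between the fingers.
- scraper: Stainless scraper, 156 mm long, about 220 g: plain rectangular blade 66 wide, 72 high, 8 thick, stem, square eye on top. Hangs in the other of the two front places. Origin: middle of its lower edge; z up along the stem, y across its width, x through its thickness, along the hook.
- scraper_eye (a point): Centre of the scraper's eye opening, 127 mm above its lower edge. Eye: 46 wide, 58 high outside, 12 deep, opening 32 x 42 (side bars 7, top and bottom 8). Grip it across the flat outer sides (46 mm, along its y), the peg between the fingers.
- beater: Stainless flat beater, 162 mm long, about 260 g: open frame 70 wide, 78 high, 12 thick, with a slanting cross bar, stem, square eye on top. Always hangs rearmost, eye about 40 mm from the rail. Origin: middle of its lower edge; z up along the stem, y across its width, x through its thickness, along the hook.
- beater_eye (a point): Centre of the beater's eye opening, 133 mm above its lower edge. Eye: 46 wide, 58 high outside, 12 deep, opening 32 x 42 (side bars 7, top and bottom 8). Grip it across the flat outer sides (46 mm, along its y), the peg between the fingers.
- beater_foot (a point): Middle of the beater's lower edge.
- dock: Mixer's bowl dock, fixed left or right of the rack: blue plate 20 thick (x -167 to +107, y +-93 mm) with a fixed open steel bowl: rim radius 90 at height 135, wall 4, flat floor at height 25, radius 66; inner radius 81 at height 50. At x = -135 the clamp lever's block, 30 x 40, up to height 70. Origin: bench level on the bowl's axis; z up, x roughly away from the robot.
- bowl_floor (a point): Centre of the bowl's inner floor, 25 mm above the bench.
- clamp (a joint): Clamp lever: 0 = leans 23 degrees to the dock's -y (open), 0.8 = leans 23 degrees to its +y, against the stop (clamped). Starts near 0, stays where left; about 1.5 N at the knob moves it. Axle along the dock's x through x = -135, y = 0, height 62.
- clamp_knob (a point): Centre of the black ball, 28 mm across, on the clamp lever's end, 80 mm from the axle.
- hotplate: White hotplate 220 x 160 x 83 mm, fixed, on the other side of the rack from the dock. Origin under its centre.
- jar: Capped jar, 52 mm across, 85 high, standing on the drip tray between the hooks. Origin under its centre.
- beaker: Glass beaker, 64 mm across, 55 high, on the bench in front. Origin under its centre.
- spoon: Spoon, 160 mm long, lying on the bench in front.
- weight: Brass cylinder weight, 40 mm across, 40 high, on the bench in front of the rack. Origin under its centre.
- dish: Flat dish, 100 mm across, 25 high, standing on the hotplate. Origin under its centre.
Not all that is in view belongs to the job. Leave any pink or red look-alike of the scraper alone.

How it is judged:
By the outcome, as a careful person would: the job done as asked, in the order asked, and still so for the second after the job is handed in, with the robot touching nothing.
It also fails if it takes over 72 s, if anything falls off the work surface, if the arm or the gripper's body presses on something with over 40 N, if the wrist force passes 120 N, or if a joint passes its speed limit or range.

## Working session

There is one attempt and no reset: what is moved stays moved. The work goes in short steps, Python scripts to look and compute and a tool call to move; the robot and the scene stay as the last step left them, time stands still between calls to the robot, and variables do not carry over. Pictures are saved under pics/ and viewed, at most 10 in all, crops included, and the job is handed in when it is done.

Besides the shell and the picture viewer there is one more tool, called after "Emit:" in YAML: its name, and indented under it one key for each argument. step_arm: Moves the arm, as the interface text tells. Its arguments: {"type":"object","properties":{"commands":{"type":"array","items":{"type":"number"}},"jaw":{"type":"number"},"grip_force":{"type":"number"}},"required":["commands"]}

```bash
mkdir -p pics
python3 - <<'E'
from station import manip
import cv2,numpy as np
s=manip.sense();print(s)
for n in("scene","top"):
    d=manip.snapshot(n);cv2.imwrite(f"pics/{n}0.png",d.pop("pixels"));np.savez(f"{n}_cal.npz",**d);print(n,d)
p=manip.sense();d=manip.snapshot("wrist");cv2.imwrite("pics/wrist0.png",d.pop("pixels"));print(d)
E
```

```text
{'t': 0.0, 'q': array([-1.35444978e+00,  5.28463559e-01,  1.43395116e+00,  9.62189929e-06,
        1.18137164e+00, -1.78492673e-01]), 'qd': array([-3.87487264e-04,  1.13121623e-03, -6.22706686e-04,  1.43231705e-04,
        3.38279474e-05,  1.42802673e-03]), 'tau': array([-1.67033568e-04, -4.42352021e+01, -1.78026581e+01, -2.15723244e-04,
        8.46408686e-03, -4.26760963e-06]), 'tcp_pos': array([ 0.2402862 , -0.57616908,  0.23031967]), 'tool_rot': array([ 9.80575728e-01,  1.96137806e-01, -1.63109037e-05, -1.09674143e-03]), 'force': array([-0.34165054,  0.86423238,  0.19720023]), 'ft_torque': array([ 0.01788112, -0.00399839,  0.00911746]), 'gripper_force': 0.0, 'finger_gap': 1.0001881119466738}
scene {'fx': 410.8861204130372, 'fy': 410.8861204130372, 'cx': 270.68558979302117, 'cy': 211.51837058327027, 'R': array([[ 0.966174  ,  0.25788485,  0.00178861],
       [ 0.2073307 , -0.77260929, -0.60007406],
       [-0.15336812,  0.58014679, -0.79994245]]), 't': array([-0.56632053, -0.03088341,  1.23395664])}
top {'fx': 384.63848519544234, 'fy': 384.63848519544234, 'cx': 267.4363118703371, 'cy': 208.37008978857264, 'R': array([[ 0.02783952, -0.99946673,  0.017065  ],
       [-0.99507285, -0.02933418, -0.09470756],
       [ 0.09515764, -0.0143443 , -0.99535886]]), 't': array([-0.04483028,  0.5978744 ,  1.03392724])}
{'fx': 325.19226210127806, 'fy': 325.19226210127806, 'cx': 275.84602737987797, 'cy': 206.01769520936438, 'mount': array([[-3.61269892e-04, -9.57690559e-01, -2.87799693e-01,
         7.40973861e-02],
       [ 9.99999932e-01, -3.24033330e-04, -1.77019670e-04,
        -1.65750102e-03],
       [ 7.62733738e-05, -2.87799737e-01,  9.57690610e-01,
        -1.43467237e-01],
       [ 0.00000000e+00,  0.00000000e+00,  0.00000000e+00,
         1.00000000e+00]])}
```

View pics/scene0.png

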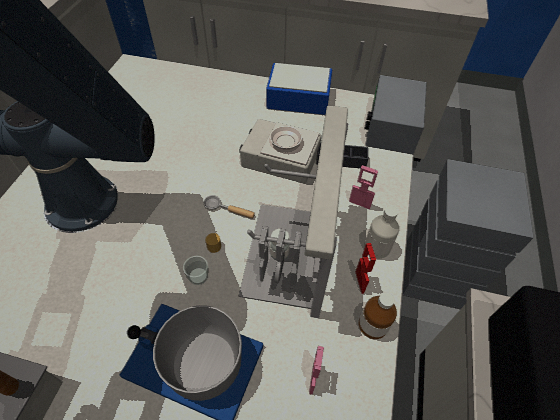

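View pics/top0.png

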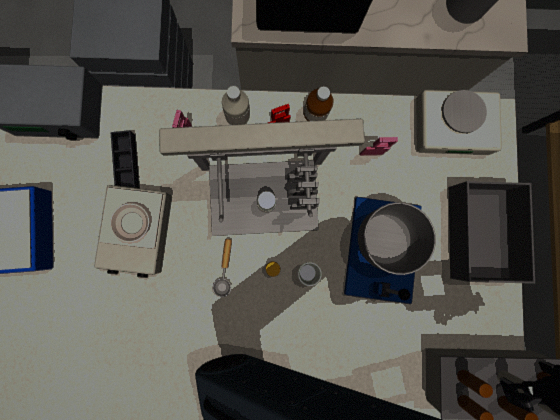

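The scene view shows the crowded hook at about (270,240) with the bowl at (200,350) and the clamp knob at (134,332). In the top view the crowded hook is at about (303,180), the spare hook at (221,190), the bowl at (396,238) and the rack's light bar runs from (160,140) to (363,130). I'll zoom in on the hooks.

Run:
```python
import cv2,numpy as np
t=cv2.imread("pics/top0.png");s=cv2.imread("pics/scene0.png")
a=cv2.resize(t[130:240,200:330],None,fx=5,fy=5,interpolation=cv2.INTER_CUBIC)[:, :]
b=cv2.resize(s[200:310,235:345],None,fx=5,fy=5,interpolation=cv2.INTER_CUBIC)
def g(im,x0,y0,f=5):
    im=np.clip(im*1.5,0,255).astype(np.uint8)
    for k in range(0,im.shape[1],10*f): cv2.putText(im,str(x0+k//f),(k,8),0,.3,(0,255,255));im[::6,k]=(0,255,255)
    for k in range(0,im.shape[0],10*f): cv2.putText(im,str(y0+k//f),(0,k+8),0,.3,(0,255,255));im[k,::6]=(0,255,255)
    return im
cv2.imwrite("pics/z1.png",g(a,200,130)); cv2.imwrite("pics/z2.png",g(b,235,200))
```

```text
(no output)
```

View pics/z1.png

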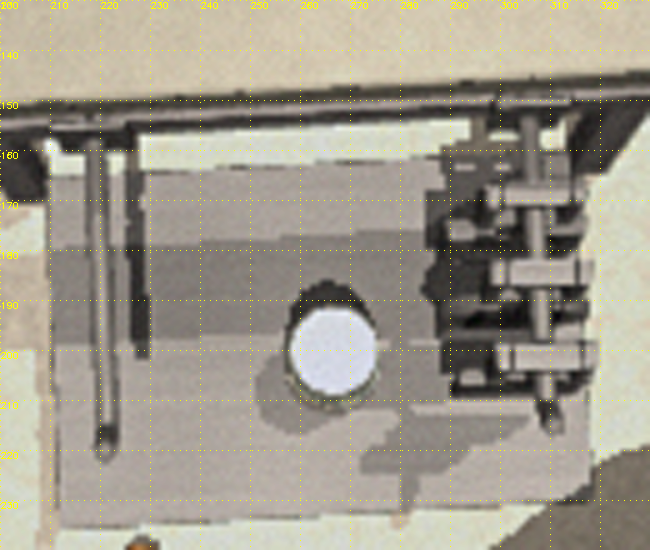

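View pics/z2.png

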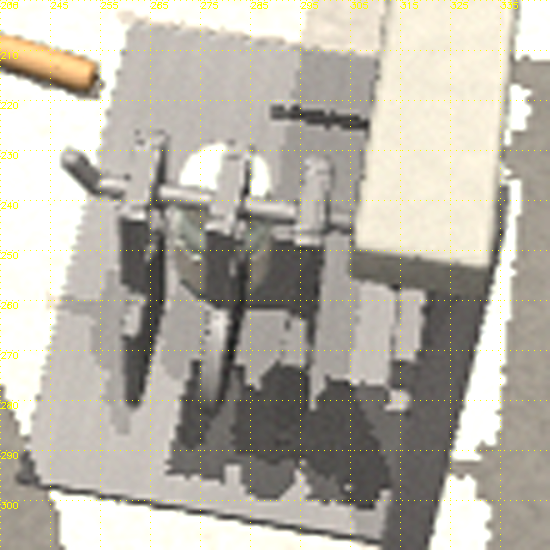

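Zooms: in the top view the full hook's lip is at (310,214), its eyes at (309,200), (308,184.5) and (307,169), and the spare hook runs from (218,157) to its lip at (221,219). In the scene view the full hook's lip is at (248.5,231).

```bash
cat > h.py <<'E'
import numpy as np,cv2
from scipy.spatial.transform import Rotation as Ro
C={n:np.load(f"{n}_cal.npz") for n in("scene","top")}
def ray(n,u,v):
    c=C[n];d=c["R"].T@[(u-c["cx"])/c["fx"],(v-c["cy"])/c["fy"],1];return -c["R"].T@c["t"],d/np.linalg.norm(d)
def onz(n,u,v,z):
    o,d=ray(n,u,v);return o+d*(z-o[2])/d[2]
def meet(r):
    A=sum(np.eye(3)-np.outer(d,d) for o,d in r);b=sum((np.eye(3)-np.outer(d,d))@o for o,d in r);return np.linalg.solve(A,b)
def proj(n,X):
    c=C[n];p=c["R"]@X+c["t"];return p[0]/p[2]*c["fx"]+c["cx"],p[1]/p[2]*c["fy"]+c["cy"]
E
python3 - <<'E'
from h import *
np.set_printoptions(precision=4,suppress=True)
L=meet([ray("top",309.5,214.5),ray("scene",248.5,231)]);print("lip",L)
zh=0.2
for zh in(.2,L[2]-.019):
  print(zh,"eyes",[onz("top",*p,zh+.013) for p in((309,200.5),(308,184.5),(307,169))],"full lip",onz("top",309.5,214.5,zh+.019),"sp",onz("top",221,217.5,zh+.019),onz("top",218.7,160,zh))
print("bar",[onz("top",*p,.33) for p in((200,151.5),(330,145))], "z336 rail?")
print("knob",meet([ray("top",404,296),ray("scene",134,332)]))
t=cv2.imread("pics/top0.png")
hsv=cv2.cvtColor(t,cv2.COLOR_BGR2HSV)
m=cv2.inRange(hsv,(100,120,40),(130,255,255));m[:,:330]=0;m[:,450:]=0
c=max(cv2.findContours(m,0,2)[0],key=cv2.contourArea);hull=cv2.convexHull(c)
ap=cv2.approxPolyDP(hull,4,True)[:,0];print("plate",[(tuple(p),onz("top",*map(float,p),.02)) for p in ap])
m=(t.max(2)<45)[280:310,370:420].astype(np.uint8);n,l,st,ce=cv2.connectedComponentsWithStats(m);print(st,ce+[370,280])
a=cv2.resize(t[190:310,335:445],None,fx=5,fy=5,interpolation=cv2.INTER_CUBIC)
a=np.clip(a*1.5,0,255).astype(np.uint8)
for k in range(0,550,50): cv2.putText(a,str(335+k//5),(k,8),0,.3,(0,255,255));a[::6,k]=(0,255,255)
for k in range(0,600,50): cv2.putText(a,str(190+k//5),(0,k+8),0,.3,(0,255,255));a[k,::6]=(0,255,255)
cv2.imwrite("pics/z3.png",a)
E
```

```text
lip [ 0.5683 -0.1197  0.2284]
0.2 eyes [array([ 0.6022, -0.1197,  0.213 ]), array([ 0.6392, -0.1167,  0.213 ]), array([ 0.6752, -0.1138,  0.213 ])] full lip [ 0.5696 -0.1206  0.219 ] sp [0.557  0.0792 0.219 ] [0.6928 0.0919 0.2   ]
0.20941763893997542 eyes [array([ 0.6011, -0.1185,  0.2224]), array([ 0.6376, -0.1156,  0.2224]), array([ 0.6733, -0.1127,  0.2224])] full lip [ 0.5688 -0.1195  0.2284] sp [0.5563 0.0782 0.2284] [0.6907 0.0908 0.2094]
bar [array([0.6802, 0.1145, 0.33  ]), array([ 0.7019, -0.1457,  0.33  ])] z336 rail?
knob [ 0.3856 -0.3654  0.1336]
plate [((np.int32(413), np.int32(277)), array([ 0.4216, -0.4343,  0.02  ])), ((np.int32(412), np.int32(289)), array([ 0.3889, -0.4312,  0.02  ])), ((np.int32(369), np.int32(297)), array([ 0.3643, -0.3126,  0.02  ])), ((np.int32(346), np.int32(294)), array([ 0.3707, -0.2494,  0.02  ])), ((np.int32(350), np.int32(266)), array([ 0.4469, -0.2598,  0.02  ]))]
[[  0   0  50  30 597]
 [  0   0  44  24 903]] [[398.3719 300.9012]
 [391.9402 290.268 ]]
```

View pics/z3.png

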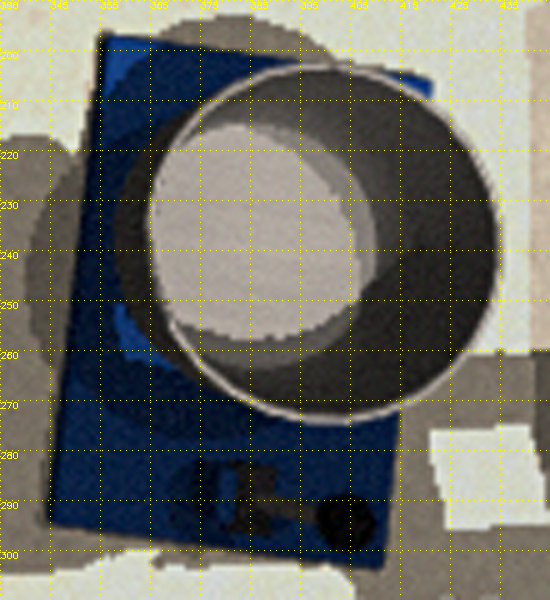

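The zoom shows plate corners at (355.5,197), (421,206.5), (411.5,304) and (344.5,295). The bowl rim is centred at about (398.5,238) and the knob is at (402.5,294.5), leaning to -y (right).

```bash
cat >> h.py <<'E'
def Rt(psi,lean):
    p,l=np.radians([psi,lean]);f=np.array([np.cos(p),np.sin(p),0]);Z=np.array([0,0,1.])
    z=-np.cos(l)*Z+np.sin(l)*f;x=-np.cos(l)*f-np.sin(l)*Z
    return np.c_[x,np.cross(z,x),z]
def cmd(s,tcp,R=None):
    R0=Ro.from_quat(s["tool_rot"]).as_matrix();d=R0.T@(np.array(tcp)-s["tcp_pos"])
    r=np.degrees(Ro.from_matrix(R0.T@R).as_rotvec()) if R is not None else np.zeros(3)
    return np.round(d,4),np.round(r,2)
E
python3 - <<'E'
from h import *
from station import manip
np.set_printoptions(precision=4,suppress=True)
print("knob",meet([ray("top",402.5,294.5),ray("scene",134,332)]),onz("top",402.5,294.5,.1356))
P=[onz("top",*p,.02)[:2] for p in((355.5,197),(421,206.5),(411.5,304),(344.5,295))];print(P)
M=np.array([[.107,.093],[.107,-.093],[-.167,-.093],[-.167,.093]])
A=cv2.estimateAffinePartial2D(M.astype(np.float32),np.array(P,np.float32))[0];print("dock",A[:,2],np.degrees(np.arctan2(A[1,0],A[0,0])),np.hypot(*A[:,0]))
print("rim",onz("top",398.5,238,.135))
s=manip.sense();print(cmd(s,(.49,-.12,.27),Rt(4.6,30)))
R0=Ro.from_quat(s["tool_rot"]).as_matrix();print(cmd(s,(.37,-.35,.25)))
E
```

```text
knob [ 0.3868 -0.3638  0.1309] [ 0.3869 -0.3624  0.1356]
[array([ 0.6391, -0.2738]), array([ 0.6177, -0.4585]), array([ 0.3484, -0.4295]), array([ 0.3679, -0.2453])]
dock [ 0.5229 -0.355 ] -6.150630301241506 0.9936503918443099
rim [ 0.5245 -0.3534  0.135 ]
(array([ 0.406 , -0.3253, -0.0388]), array([ -42.05,   -6.8 , -156.95]))
(array([ 0.2068, -0.1591, -0.0191]), array([0., 0., 0.]))
```

Emit:
step_arm:
  commands: [0.02,-0.016,-0.002,-2.1,-0.34,-7.85,0.04,-0.032,-0.004,-4.2,-0.68,-15.7,0.06,-0.048,-0.006,-6.3,-1.02,-23.5,0.08,-0.064,-0.008,-8.4,-1.36,-31.4,0.1,-0.08,-0.01,-10.5,-1.7,-39.2,0.12,-0.096,-0.012,-12.6,-2.04,-47.1,0.14,-0.112,-0.014,-14.7,-2.38,-54.9,0.16,-0.128,-0.016,-16.8,-2.72,-62.8,0.18,-0.144,-0.018,-18.9,-3.06,-70.6,0.2,-0.16,-0.02,-21,-3.4,-78.5]
  jaw: 100
  grip_force: 60

```text
t: 1.15
tcp_pos: [0.3638, -0.3509, 0.2513]
tool_rot: [0.618, 0.767, 0.006, 0.171]
force: [0.2, 0.0, -0.1]
finger_gap: 1.008
gripper_force: 0.0
```

Run:
```python
from h import *
from station import manip
s=manip.sense();print(s["t"],s["q"],s["tcp_pos"],cmd(s,(.49,-.12,.27),Rt(4.6,30)))
```

```text
1.15 [-1.07488581  0.22870067  1.94552807  0.23081119  0.666811   -1.44949544] [ 0.3637503  -0.35086223  0.25126871] (array([ 0.1923,  0.178 , -0.03  ]), array([-20.99,  -3.37, -78.09]))
```

Emit:
step_arm:
  commands: [0.02,0.018,-0.003,-2.1,-0.34,-7.85,0.04,0.036,-0.006,-4.2,-0.68,-15.7,0.06,0.054,-0.009,-6.3,-1.02,-23.5,0.08,0.072,-0.012,-8.4,-1.36,-31.4,0.1,0.09,-0.015,-10.5,-1.7,-39.2,0.12,0.108,-0.018,-12.6,-2.04,-47.0,0.14,0.126,-0.021,-14.7,-2.38,-54.8,0.16,0.144,-0.024,-16.8,-2.72,-62.6,0.18,0.162,-0.027,-18.9,-3.06,-70.4,0.192,0.178,-0.03,-21,-3.37,-78.1]

```text
t: 2.15
tcp_pos: [0.4907, -0.1203, 0.2699]
tool_rot: [-0.039, 0.965, 0.011, 0.258]
force: [0.5, 0.2, 0.6]
finger_gap: 0.997
gripper_force: 0.0
```

Run:
```python
from h import *
from station import manip
s=manip.sense();d=manip.snapshot("wrist");im=d.pop("pixels");np.savez("w1.npz",pos=s["tcp_pos"],rot=s["tool_rot"],**d);cv2.imwrite("pics/w1.png",im)
print(s["t"],s["q"],s["tcp_pos"],cmd(s,(.49,-.12,.27),Rt(4.6,30)))
a=cv2.resize(np.clip(im*1.4,0,255).astype(np.uint8),(784,588))
for k in range(0,784,70): cv2.putText(a,str(int(k/1.4)),(k,8),0,.3,(0,255,255));a[::6,k]=(0,255,255)
for k in range(0,588,70): cv2.putText(a,str(int(k/1.4)),(0,k+8),0,.3,(0,255,255));a[k,::6]=(0,255,255)
cv2.imwrite("pics/w1b.png",a)
```

```text
2.15 [-0.67551029  0.17963574  2.03244995  0.62355524  0.62918719 -2.78338884] [ 0.49066276 -0.12026511  0.26989147] (array([ 0.0005,  0.0003, -0.0004]), array([ 0.1 , -0.05,  0.04]))
```

View pics/w1b.png

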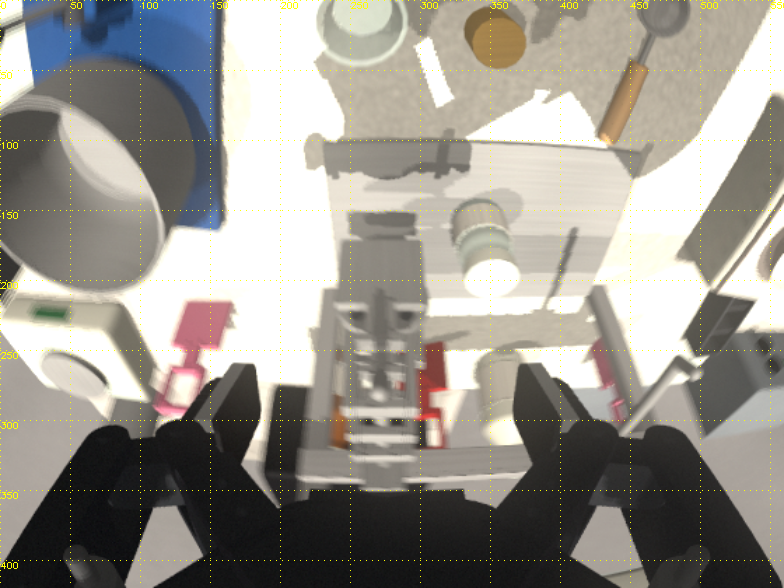

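The wrist view shows the crowded hook's stack at about (240-300, 150-345), the red look-alike at (310,280), and the gripper's fingers at left and right. I'll zoom on the stack, and fit the arm's kinematics, because q6 is near its limit.

```bash
cat > kin.py <<'E'
import numpy as np
from scipy.spatial.transform import Rotation as Ro
from scipy.optimize import least_squares
def ori(q): return Ro.from_euler("ZYZYZ",[q[0],q[1]+q[2],q[3],q[4],q[5]+np.pi/2]).as_matrix()
def cols(q):
    Z=Ro.from_euler("Z",q[0]).as_matrix();A=Z@Ro.from_euler("Y",q[1]).as_matrix();B=Z@Ro.from_euler("Y",q[1]+q[2]).as_matrix()
    return np.c_[Z,A[:,2],B[:,2],B[:,0],ori(q)[:,2]]
D=[([-1.35444978,.528463559,1.43395116,0,1.18137164,-.178492673],[.2402862,-.57616908,.23031967]),
([-1.07488581,.22870067,1.94552807,.23081119,.666811,-1.44949544],[.3637503,-.35086223,.25126871]),
([-.67551029,.17963574,2.03244995,.62355524,.62918719,-2.78338884],[.49066276,-.12026511,.26989147])]
w=np.linalg.lstsq(np.vstack([cols(q) for q,_ in D]),np.hstack([p for _,p in D]),rcond=1e-4)[0]
def fk(q): return cols(q)@w
lo=np.array([-3.08,-.75,.22,-1.43,0,-2.85]);hi=np.array([3.08,2.2,2.44,4.57,2.65,2.85])
def ik(p,R,q0):
    f=lambda q:np.r_[(fk(q)-p)*5,Ro.from_matrix(ori(q).T@R).as_rotvec()]
    s=least_squares(f,q0);return s.x,np.abs(s.fun).max()
E
python3 - <<'E'
from h import *
from kin import *
np.set_printoptions(precision=3,suppress=True)
print(w,[fk(q)-p for q,p in D]);print(Ro.from_matrix(ori(D[2][0])).as_quat())
q0=np.array(D[2][0])
F=np.array([np.cos(np.radians(4.6)),np.sin(np.radians(4.6)),0])
for name,e in (("front",(.601,-.119,.193)),("rear",(.673,-.113,.193)),("out",(.53,-.122,.25)),("spare-.116",(.593,.083,.193)),("sp-.07",(.64,.087,.193)),("bowl",(.58,-.36,.16))):
  for flip in(0,1):
   for lean in(0,12,30):
    R=Rt(4.6,lean)
    if flip:R=R@np.diag([-1,-1,1])
    x,e2=ik(np.array(e)+.019*R[:,2],R,q0 if not flip else q0+[0,0,0,0,0,np.pi])
    print(name,flip,lean,x,round(e2,4),"BAD" if ((x<lo)|(x>hi)).any() else "")
im=cv2.imread("pics/w1.png")[150:350,220:320]
a=np.clip(cv2.resize(im,None,fx=3,fy=3,interpolation=cv2.INTER_CUBIC)*1.3,0,255).astype(np.uint8)
for k in range(0,300,30): cv2.putText(a,str(220+k//3),(k,8),0,.3,(0,255,255));a[::6,k]=(0,255,255)
for k in range(0,600,30): cv2.putText(a,str(150+k//3),(0,k+8),0,.3,(0,255,255));a[k,::6]=(0,255,255)
cv2.imwrite("pics/w1c.png",a)
E
```

```text
Traceback (most recent call last):
  File "kin.py", line 11, in <module>
    w=np.linalg.lstsq(np.vstack([cols(q) for q,_ in D]),np.hstack([p for _,p in D]),rcond=1e-4)[0]
                                 ~~~~^^^
  File "kin.py", line 7, in cols
    return np.c_[Z,A[:,2],B[:,2],B[:,0],ori(q)[:,2]]
                                        ~~~^^^
  File "kin.py", line 4, in ori
    def ori(q): return Ro.from_euler("ZYZYZ",[q[0],q[1]+q[2],q[3],q[4],q[5]+np.pi/2]).as_matrix()
                       ~~~~~~~~~~~~~^^^^^^^^^^^^^^^^^^^^^^^^^^^^^^^^^^^^^^^^^^^^^^^^^
  File "scipy/spatial/transform/_rotation.pyx", line 1413, in scipy.spatial.transform._rotation.Rotation.from_euler
ValueError: Expected axis specification to be a non-empty string of upto 3 characters, got ZYZYZ
```

```bash
sed -i 's/^def ori.*/def ori(q): return (Ro.from_euler("ZYZ",[q[0],q[1]+q[2],q[3]])*Ro.from_euler("YZ",[q[4],q[5]+np.pi\/2])).as_matrix()/' kin.py
cat > t.py <<'E'
from h import *
from kin import *
np.set_printoptions(precision=3,suppress=True)
print(w,[fk(q)-p for q,p in D]);print(Ro.from_matrix(ori(D[2][0])).as_quat())
q0=np.array(D[2][0])
for name,e in (("front",(.601,-.119,.193)),("rear",(.673,-.113,.193)),("out",(.53,-.122,.25)),("spare-.116",(.593,.083,.193)),("sp-.07",(.64,.087,.193)),("bowl",(.58,-.36,.16))):
  for flip in(0,1):
   for lean in(0,12,30):
    R=Rt(4.6,lean)
    if flip:R=R@np.diag([-1,-1,1])
    x,e2=ik(np.array(e)+.019*R[:,2],R,q0 if not flip else q0+[0,0,0,0,0,np.pi])
    print(name,flip,lean,x,round(e2,4),"BAD" if ((x<lo)|(x>hi)).any() else "")
im=cv2.imread("pics/w1.png")[150:350,220:320]
a=np.clip(cv2.resize(im,None,fx=3,fy=3,interpolation=cv2.INTER_CUBIC)*1.3,0,255).astype(np.uint8)
for k in range(0,300,30): cv2.putText(a,str(220+k//3),(k,8),0,.3,(0,255,255));a[::6,k]=(0,255,255)
for k in range(0,600,30): cv2.putText(a,str(150+k//3),(0,k+8),0,.3,(0,255,255));a[k,::6]=(0,255,255)
cv2.imwrite("pics/w1c.png",a)
E
python3 t.py
```

```text
[0.    0.111 0.274 0.588 0.392 0.114 0.297] [array([-0., -0.,  0.]), array([0., 0., 0.]), array([-0., -0., -0.])]
[-0.039  0.965  0.011  0.258]
front 0 0 [-0.378  0.579  1.52   0.     1.043 -2.029] 0.0 
front 0 12 [-0.424  0.521  1.667  0.144  0.775 -2.169] 0.0 
front 0 30 [-0.507  0.488  1.881  0.735  0.426 -2.782] 0.0 
front 1 0 [-0.378  0.579  1.52   0.     1.043  1.113] 0.0 
front 1 12 [-0.424  0.521  1.667  0.144  0.775  0.972] 0.0 
front 1 30 [-0.507  0.488  1.881  0.735  0.426  0.359] 0.0 
rear 0 0 [-0.33   0.667  1.329  0.     1.145 -1.981] 0.0 
rear 0 12 [-0.367  0.603  1.488  0.118  0.864 -2.087] 0.0 
rear 0 30 [-0.432  0.558  1.713  0.57   0.471 -2.543] 0.0 
rear 1 0 [-0.33   0.667  1.329  0.     1.145  1.161] 0.0 
rear 1 12 [-0.367  0.603  1.488  0.118  0.864  1.055] 0.0 
rear 1 30 [-0.432  0.558  1.713  0.57   0.471  0.598] 0.0 
out 0 0 [-0.432  0.419  1.637  0.     1.085 -2.083] 0.0 
out 0 12 [-0.491  0.355  1.773  0.151  0.842 -2.233] 0.0 
out 0 30 [-0.599  0.309  1.981  0.671  0.53  -2.783] 0.0 
out 1 0 [-0.432  0.419  1.637  0.     1.085  1.059] 0.0 
out 1 12 [-0.491
[... 505 characters left out ...]
8  0.62   1.431  0.     1.091 -1.689] 0.0 
sp-.07 0 12 [-0.049  0.557  1.588  0.038  0.789 -1.724] 0.0 
sp-.07 0 30 [-0.07   0.515  1.815  0.255  0.302 -1.946] 0.0 
sp-.07 1 0 [-0.038  0.62   1.431  0.     1.091  1.453] 0.0 
sp-.07 1 12 [-0.049  0.557  1.588  0.038  0.789  1.417] 0.0 
sp-.07 1 30 [-0.07   0.515  1.815  0.255  0.302  1.196] 0.0 
bowl 0 0 [-0.719  0.705  1.354 -0.     1.083 -2.37 ] 0.0 
bowl 0 12 [-0.784  0.658  1.484  0.208  0.873 -2.559] 0.0 
bowl 0 30 [-0.893  0.638  1.662  0.734  0.665 -3.093] 0.0 BAD
bowl 1 0 [-0.719  0.705  1.354 -0.     1.083  0.772] 0.0 
bowl 1 12 [-0.784  0.658  1.484  0.208  0.873  0.582] 0.0 
bowl 1 30 [-0.893  0.638  1.662  0.734  0.665  0.049] 0.0
```

View pics/w1c.png

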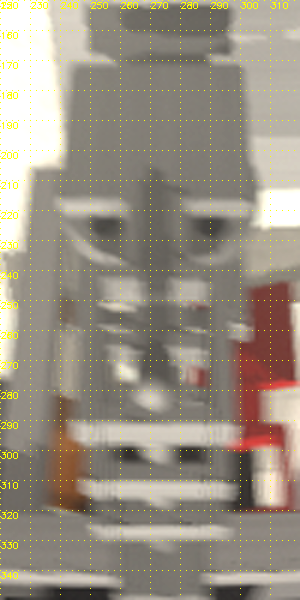

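The wrist crop shows the scraper in front (rectangular blade, rows 170-205). Its eye's top bar is at row ~293 (x 244-298), the second at ~312 (246-297) and the third at ~327 (250-293). The lip is at about (270,281).

```bash
cat >> h.py <<'E'
def wray(f,u,v):
    d=np.load(f);R0=Ro.from_quat(d["rot"]).as_matrix();a=np.array([u-d["cx"],v-d["cy"]]);r=np.hypot(*a);th=r/d["fx"]
    c=np.r_[a/r*np.sin(th),np.cos(th)];M=d["mount"];return d["pos"]+R0@M[:3,3],R0@M[:3,:3]@c
def wonz(f,u,v,z):
    o,d=wray(f,u,v);return o+d*(z-o[2])/d[2]
E
python3 - <<'E'
from h import *
np.set_printoptions(precision=4,suppress=True)
for n,a,b in(("lip",(309.5,214.5),(270,281)),("f",(309,200.5),(271.5,293)),("s",(308,184.5),(272,311.5)),("r",(307,169),(271.5,326))):
    o1=ray("top",*a);o2=wray("w1.npz",*b);X=meet([o1,o2]);print(n,X,proj("top",X),"scene",proj("scene",X), [wonz("w1.npz",*b,z)for z in(.222,.228)])
E
```

```text
lip [ 0.5681 -0.1176  0.235 ] (np.float64(309.01093970214407), np.float64(214.5586447284598)) scene (np.float64(248.84729256696193), np.float64(228.45911036492595)) [array([ 0.59  , -0.1151,  0.222 ]), array([ 0.5797, -0.1158,  0.228 ])]
f [ 0.6    -0.1155  0.2284] (np.float64(307.96520122836404), np.float64(200.62925737216005)) scene (np.float64(263.32437880716157), np.float64(232.54802646927087)) [array([ 0.6111, -0.1124,  0.222 ]), array([ 0.5998, -0.1132,  0.228 ])]
s [ 0.6362 -0.1125  0.2289] (np.float64(306.95701915118286), np.float64(184.62802486964048)) scene (np.float64(279.8389824862506), np.float64(234.91503246961167)) [array([ 0.6501, -0.1092,  0.222 ]), array([ 0.6372, -0.1101,  0.228 ])]
r [ 0.6717 -0.11    0.2292] (np.float64(306.1632289382792), np.float64(169.09950039507115)) scene (np.float64(296.1007490753954), np.float64(237.48484929329788)) [array([ 0.6883, -0.107 ,  0.222 ]), array([ 0.6736, -0.108 ,  0.228 ])]
```

```bash
cat > go.py <<'E'
import sys
from h import *
from station import manip
# usage: go.py gx gy gz psi lean  : grasp point target -> shift/turn from the measured pose
g=list(map(float,sys.argv[1:4]));R=Rt(float(sys.argv[4]),float(sys.argv[5]))
s=manip.sense();print(round(s["t"],2),s["tcp_pos"].round(4),s["force"].round(1),"gap",round(s["finger_gap"]*85,1))
d,r=cmd(s,np.array(g)+.019*R[:,2],R);print("move",d,r)
print("f",(R.T@Rt(4.4,0)[:,0]*-.1).round(4),"up",(R.T@[0,0,.1]).round(4),"left",(R.T@Rt(4.4,0)[:,1]*.1).round(4),"per 100mm in new tool axes")
E
python3 go.py .600 -.1155 .29 4.4 12
```

```text
2.2 [ 0.4923 -0.1202  0.2708] [ 1.5 -0.4  0.3] gap 85.4
move [-0.0969 -0.0046  0.0554] [ 0.17 18.07  0.49]
f [-0.0978  0.      0.0208] up [-0.0208  0.     -0.0978] left [-0.   0.1  0. ] per 100mm in new tool axes
```

Emit:
step_arm:
  commands: [-0.014,-0.001,0.008,0,2.5,0,-0.028,-0.001,0.016,0,5,0.1,-0.042,-0.002,0.024,0,8,0.2,-0.056,-0.003,0.032,0.1,11,0.3,-0.07,-0.003,0.04,0.1,13,0.4,-0.084,-0.004,0.048,0.2,16,0.5,-0.097,-0.0046,0.0554,0.2,18.1,0.5,-0.097,-0.0046,0.0554,0.2,18.1,0.5,-0.097,-0.0046,0.0554,0.2,18.1,0.5,-0.097,-0.0046,0.0554,0.2,18.1,0.5]

```text
t: 3.2
tcp_pos: [0.6014, -0.1186, 0.2702]
tool_rot: [-0.032, 0.994, 0.004, 0.103]
force: [0.1, -0.3, 0.2]
finger_gap: 1.0
gripper_force: 0.0
```

```bash
python3 go.py .600 -.1155 .196 4.4 12
python3 - <<'E'
from h import *
from station import manip
s=manip.sense();d=manip.snapshot("wrist");im=d.pop("pixels");np.savez("w2.npz",pos=s["tcp_pos"],rot=s["tool_rot"],**d);cv2.imwrite("pics/w2.png",im)
a=np.clip(cv2.resize(im,(784,588))*1.4,0,255).astype(np.uint8)
for k in range(0,784,70): cv2.putText(a,str(int(k/1.4)),(k,8),0,.3,(0,255,255));a[::6,k]=(0,255,255)
for k in range(0,588,70): cv2.putText(a,str(int(k/1.4)),(0,k+8),0,.3,(0,255,255));a[k,::6]=(0,255,255)
cv2.imwrite("pics/w2b.png",a)
E
```

```text
3.2 [ 0.6014 -0.1186  0.2702] [ 0.1 -0.3  0.2] gap 85.0
move [0.0163 0.0031 0.0914] [-0.03 -0.19 -0.72]
f [-0.0978  0.      0.0208] up [-0.0208  0.     -0.0978] left [-0.   0.1  0. ] per 100mm in new tool axes
```

View pics/w2b.png

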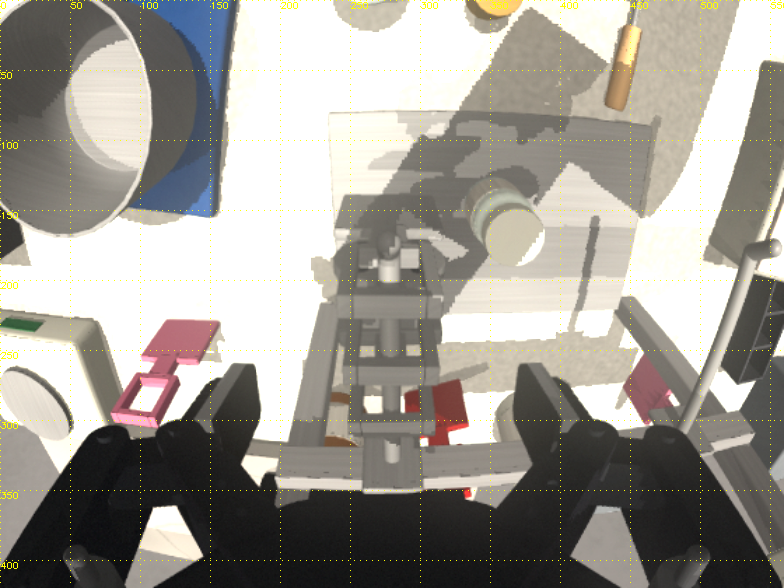

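The view looks down on the stack: lip ball at (277,173), front eye's top bar x 241-311 at rows 208-227, second at rows 252-270, third at rows 292-310, and the spare hook from its lip (548,178) to (490,300).

Run:
```python
from h import *
np.set_printoptions(precision=4,suppress=True)
for n,u,v,z in(("lip",277,173,.233),("f rear edge",276.5,227,.228),("f low front",276.5,208,.220),("s rear",277,270,.228),("r rear",278,310,.228),("sp lip",548,178,.233),("sp mid",515,245,.215),("sp lip z228",548,178,.225)):
    print(n,wonz("w2.npz",u,v,z))
```

```text
lip [ 0.5687 -0.1182  0.233 ]
f rear edge [ 0.6062 -0.116   0.228 ]
f low front [ 0.5975 -0.1165  0.22  ]
s rear [ 0.6402 -0.1134  0.228 ]
r rear [ 0.6791 -0.1101  0.228 ]
sp lip [0.5541 0.075  0.233 ]
sp mid [0.6237 0.0893 0.215 ]
sp lip z228 [0.5567 0.0848 0.225 ]
```

Emit:
step_arm:
  commands: [0.002,0.001,0.014,0,0,0,0.005,0.002,0.028,0,0,0,0.008,0.0025,0.042,0,0,0,0.01,0.0025,0.056,0,0,0,0.012,0.0025,0.07,0,0,0,0.014,0.0025,0.08,0,0,0,0.016,0.0025,0.091,0,0,0,0.016,0.0025,0.091,0,0,0,0.016,0.0025,0.091,0,0,0,0.016,0.0025,0.091,0,0,0]

```text
t: 4.25
tcp_pos: [0.6062, -0.1162, 0.1792]
tool_rot: [-0.032, 0.994, 0.004, 0.104]
force: [0.4, 0.2, -0.0]
finger_gap: 1.001
gripper_force: 0.0
```

Emit:
step_arm:
  commands: [0,0,0,0,0,0,0,0,0,0,0,0,0,0,0,0,0,0,0,0,0,0,0,0,0,0,0,0,0,0,0,0,0,0,0,0,0,0,0,0,0,0,0,0,0,0,0,0,0,0,0,0,0,0,0,0,0,0,0,0]
  jaw: 0
  grip_force: 60

```text
t: 5.25
tcp_pos: [0.6062, -0.116, 0.1791]
tool_rot: [-0.032, 0.994, 0.004, 0.104]
force: [-1.1, 0.9, 5.8]
finger_gap: 0.532
gripper_force: 61.0
```

```bash
python3 go.py .600 -.1163 .196 4.4 12
```

```text
5.25 [ 0.6062 -0.116   0.1791] [-1.1  0.9  5.8] gap 45.2
move [0.0026 0.0002 0.0012] [-0.1  -0.02 -0.65]
f [-0.0978  0.      0.0208] up [-0.0208  0.     -0.0978] left [-0.   0.1  0. ] per 100mm in new tool axes
```

Emit:
step_arm:
  commands: [-0.001,0,-0.006,0,0,0,-0.0025,0,-0.012,0,0,0,-0.004,0,-0.018,0,0,0,-0.005,0,-0.0235,0,0,0,-0.005,0,-0.0235,0,0,0,0.001,0,-0.0248,0,0,0,0.009,0,-0.0265,0,0,0,0.019,0,-0.0285,0,0,0,0.029,0,-0.0305,0,0,0,0.039,0,-0.033,0,0,0]

```text
t: 6.25
tcp_pos: [0.5595, -0.1188, 0.2025]
tool_rot: [-0.032, 0.994, 0.004, 0.103]
force: [-0.2, 0.1, -1.9]
finger_gap: 0.53
gripper_force: 61.4
```

Emit:
step_arm:
  commands: [0.01,0,-0.002,0,0,0,0.02,0,-0.004,0,0,0,0.03,0,-0.0064,0,0,0,0.04,0,-0.0085,0,0,0,0.05,0,-0.0106,0,0,0,0.05,0,-0.0106,0,0,0,0.05,0,-0.0106,0,0,0,0.05,0,-0.0106,0,0,0,0.05,0,-0.0106,0,0,0,0.05,0,-0.0106,0,0,0]

```text
t: 7.25
tcp_pos: [0.5103, -0.1223, 0.2028]
tool_rot: [-0.033, 0.994, 0.004, 0.104]
force: [0.2, -0.5, -2.0]
finger_gap: 0.526
gripper_force: 61.4
```

```bash
python3 go.py .490 .0765 .223 4.4 12
python3 - <<'E'
from h import *
from station import manip
s=manip.sense();d=manip.snapshot("wrist");im=d.pop("pixels");np.savez("w3.npz",pos=s["tcp_pos"],rot=s["tool_rot"],**d);cv2.imwrite("pics/w3.png",im)
a=np.clip(cv2.resize(im,(784,588))*1.4,0,255).astype(np.uint8)
for k in range(0,784,70): cv2.putText(a,str(int(k/1.4)),(k,8),0,.3,(0,255,255));a[::6,k]=(0,255,255)
for k in range(0,588,70): cv2.putText(a,str(int(k/1.4)),(0,k+8),0,.3,(0,255,255));a[k,::6]=(0,255,255)
cv2.imwrite("pics/w3b.png",a)
E
```

```text
7.25 [ 0.5103 -0.1223  0.2028] [ 0.2 -0.5 -2. ] gap 44.7
move [ 0.0029  0.1997 -0.0021] [-0.08 -0.08 -0.63]
f [-0.0978  0.      0.0208] up [-0.0208  0.     -0.0978] left [-0.   0.1  0. ] per 100mm in new tool axes
```

View pics/w3b.png

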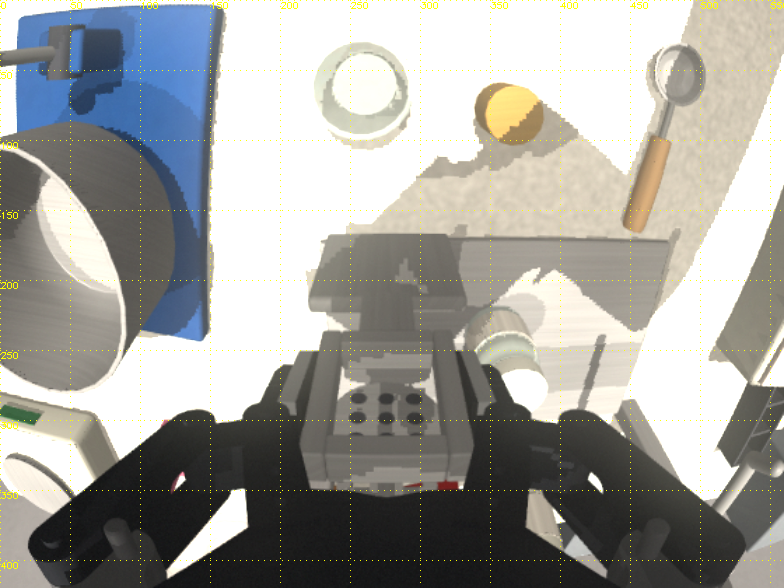

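Emit:
step_arm:
  commands: [0,0.01,0,0,0,0,0,0.03,0,0,0,0,0.001,0.06,-0.001,0,0,0,0.001,0.09,-0.001,0,0,0,0.002,0.12,-0.001,0,0,0,0.002,0.15,-0.002,0,0,0,0.003,0.175,-0.002,0,0,0,0.003,0.19,-0.002,0,0,0,0.003,0.1985,-0.002,0,0,0,0.003,0.1985,-0.002,0,0,0]

```text
t: 8.3
tcp_pos: [0.4931, 0.0769, 0.2044]
tool_rot: [-0.034, 0.994, 0.004, 0.104]
force: [0.4, 0.2, -1.1]
finger_gap: 0.531
gripper_force: 61.6
```

```bash
python3 go.py .618 .0857 .223 4.4 12
python3 - <<'E'
from h import *
from station import manip
s=manip.sense();d=manip.snapshot("wrist");im=d.pop("pixels");np.savez("w4.npz",pos=s["tcp_pos"],rot=s["tool_rot"],**d);cv2.imwrite("pics/w4.png",im)
d=manip.snapshot("top");cv2.imwrite("pics/top4.png",d["pixels"])
print(wonz("w3.npz",280,167,.096))
t=d["pixels"][150:262,195:245]; 
im=im[150:290,200:345]
b=np.zeros((560,800,3),np.uint8);b[:560,:250]=cv2.resize(t,(250,560),interpolation=2);b[:531,250:800]=cv2.resize(im,(550,531),interpolation=2);b=np.clip(b*1.4,0,255).astype(np.uint8)
for k in range(0,800,50): cv2.putText(b,str(195+k//5) if k<250 else "%.0f"%(200+(k-250)/3.793),(k,8),0,.3,(0,255,255));b[::6,k]=(0,255,255)
for k in range(0,560,50): cv2.putText(b,str(150+k//5)+" / %.0f"%(150+k/3.793),(0,k+8),0,.3,(0,255,255));b[k,::6]=(0,255,255)
cv2.imwrite("pics/m4.png",b)
E
```

```text
8.3 [0.4931 0.0769 0.2044] [ 0.4  0.2 -1.1] gap 45.1
move [-0.1264  0.0004  0.0266] [-0.04 -0.11 -0.53]
f [-0.0978  0.      0.0208] up [-0.0208  0.     -0.0978] left [-0.   0.1  0. ] per 100mm in new tool axes
[ 0.50168877 -0.1177148   0.096     ]
```

Emit:
step_arm:
  commands: [-0.006,0,0.003,0,0,0,-0.014,0,0.0048,0,0,0,-0.022,0,0.0065,0,0,0,-0.03,0,0.0082,0,0,0,-0.038,0,0.0099,0,0,0,-0.046,0,0.0116,0,0,0,-0.054,0,0.0133,0,0,0,-0.062,0,0.015,0,0,0,-0.07,0,0.0167,0,0,0,-0.078,0,0.0184,0,0,0]

```text
t: 9.4
tcp_pos: [0.5742, 0.081, 0.2024]
tool_rot: [-0.033, 0.994, 0.004, 0.104]
force: [0.0, -0.2, -1.7]
finger_gap: 0.529
gripper_force: 61.6
```

```bash
python3 go.py .618 .0857 .222 4.4 12
```

```text
9.4 [0.5742 0.081  0.2024] [ 0.  -0.2 -1.7] gap 45.0
move [-0.0472  0.0019  0.0089] [-0.07 -0.1  -0.65]
f [-0.0978  0.      0.0208] up [-0.0208  0.     -0.0978] left [-0.   0.1  0. ] per 100mm in new tool axes
```

Emit:
step_arm:
  commands: [-0.01,0,0.002,0,0,0,-0.02,0.001,0.004,0,0,0,-0.03,0.001,0.006,0,0,0,-0.04,0.002,0.008,0,0,0,-0.047,0.002,0.009,0,0,0,-0.0455,0.002,0.015,0,0,0,-0.044,0.002,0.021,0,0,0,-0.043,0.002,0.027,0,0,0,-0.0424,0.002,0.0315,0,0,0,-0.0424,0.002,0.0315,0,0,0]

```text
t: 10.4
tcp_pos: [0.6207, 0.086, 0.1797]
tool_rot: [-0.032, 0.994, 0.004, 0.103]
force: [0.3, 0.3, -1.5]
finger_gap: 0.534
gripper_force: 61.9
```

```bash
python3 go.py .618 .0857 .1977 4.4 12
```

```text
10.4 [0.6207 0.086  0.1797] [ 0.3  0.3 -1.5] gap 45.4
move [-0.0011 -0.0001  0.0008] [-0.06 -0.17 -0.66]
f [-0.0978  0.      0.0208] up [-0.0208  0.     -0.0978] left [-0.   0.1  0. ] per 100mm in new tool axes
```

Emit:
step_arm:
  commands: [0,0,0.0005,0,0,0,0,0,0.001,0,0,0,0,0,0.0015,0,0,0,0.0005,0,0.002,0,0,0,0.0005,0,0.0025,0,0,0,0.0005,0,0.0025,0,0,0,0.0005,0,0.0025,0,0,0,0.0005,0,0.0025,0,0,0,0.0005,0,0.0025,0,0,0,0.0005,0,0.0025,0,0,0]

```text
t: 11.4
tcp_pos: [0.6217, 0.086, 0.1791]
tool_rot: [-0.033, 0.994, 0.004, 0.105]
force: [-2.8, -0.7, 6.9]
finger_gap: 0.526
gripper_force: 62.6
```

Emit:
step_arm:
  commands: [0,0,0,0,0,0,0,0,0,0,0,0,0,0,0,0,0,0,0,0,0,0,0,0,0,0,0,0,0,0,0,0,0,0,0,0,0,0,0,0,0,0,-0.002,0,-0.01,0,0,0,-0.005,0,-0.025,0,0,0,-0.01,0,-0.048,0,0,0]
  jaw: 100

```text
t: 12.4
tcp_pos: [0.6203, 0.086, 0.2267]
tool_rot: [-0.032, 0.994, 0.004, 0.102]
force: [-0.0, 0.1, 0.3]
finger_gap: 1.002
gripper_force: 0.0
```

```bash
python3 go.py .635 -.1136 .29 4.4 12;python3 go.py .618 .0857 .30 4.4 12
```

```text
12.4 [0.6203 0.086  0.2267] [-0.   0.1  0.3] gap 85.2
move [-0.0147 -0.2    -0.0429] [-0.06 -0.26 -0.66]
f [-0.0978  0.      0.0208] up [-0.0208  0.     -0.0978] left [-0.   0.1  0. ] per 100mm in new tool axes
12.4 [0.6203 0.086  0.2267] [-0.   0.1  0.3] gap 85.2
move [-0.0128 -0.     -0.0532] [-0.06 -0.26 -0.66]
f [-0.0978  0.      0.0208] up [-0.0208  0.     -0.0978] left [-0.   0.1  0. ] per 100mm in new tool axes
```

Emit:
step_arm:
  commands: [-0.003,0,-0.015,0,0,0,-0.006,-0.005,-0.032,0,0,0,-0.01,-0.02,-0.0429,0,0,0,-0.011,-0.05,-0.0429,0,0,0,-0.012,-0.085,-0.0429,0,0,0,-0.013,-0.12,-0.0429,0,0,0,-0.014,-0.155,-0.0429,0,0,0,-0.0147,-0.185,-0.0429,0,0,0,-0.0147,-0.2,-0.0429,0,0,0,-0.0147,-0.2,-0.0429,0,0,0]

```text
t: 13.4
tcp_pos: [0.6399, -0.1159, 0.2717]
tool_rot: [-0.031, 0.994, 0.004, 0.104]
force: [0.9, 0.4, -0.9]
finger_gap: 1.004
gripper_force: 0.0
```

```bash
python3 go.py .635 -.1136 .197 4.4 12
python3 - <<'E'
from h import *
from station import manip
s=manip.sense();d=manip.snapshot("wrist");im=d.pop("pixels");np.savez("w5.npz",pos=s["tcp_pos"],rot=s["tool_rot"],**d);cv2.imwrite("pics/w5.png",im)
E
```

```text
13.4 [ 0.6399 -0.1159  0.2717] [ 0.9  0.4 -0.9] gap 85.3
move [0.0201 0.0026 0.0912] [-0.14 -0.07 -0.84]
f [-0.0978  0.      0.0208] up [-0.0208  0.     -0.0978] left [-0.   0.1  0. ] per 100mm in new tool axes
```

Emit:
step_arm:
  commands: [0.002,0.001,0.014,0,0,0,0.005,0.002,0.028,0,0,0,0.008,0.0025,0.042,0,0,0,0.011,0.0025,0.056,0,0,0,0.014,0.0025,0.07,0,0,0,0.017,0.0025,0.08,0,0,0,0.02,0.0025,0.091,0,0,0,0.02,0.0025,0.091,0,0,0,0.02,0.0025,0.091,0,0,0,0.02,0.0025,0.091,0,0,0]

```text
t: 14.45
tcp_pos: [0.6394, -0.1109, 0.1793]
tool_rot: [-0.033, 0.994, 0.004, 0.104]
force: [0.6, 0.9, 0.7]
finger_gap: 0.999
gripper_force: 0.0
```

Emit:
step_arm:
  commands: [0,0,0,0,0,0,0,0,0,0,0,0,0,0,0,0,0,0,0,0,0,0,0,0,0,0,0,0,0,0,0,0,0,0,0,0,0,0,0,0,0,0,0,0,0,0,0,0,0,0,0,0,0,0,0,0,0,0,0,0]
  jaw: 0
  grip_force: 60

```text
t: 15.45
tcp_pos: [0.6397, -0.1115, 0.1795]
tool_rot: [-0.032, 0.994, 0.003, 0.105]
force: [-0.3, -2.5, 5.7]
finger_gap: 0.53
gripper_force: 61.2
```

```bash
python3 go.py .635 -.1136 .197 4.4 12
```

```text
15.45 [ 0.6397 -0.1115  0.1795] [-0.3 -2.5  5.7] gap 45.0
move [ 0.001  -0.0018  0.0008] [-0.16  0.04 -0.65]
f [-0.0978  0.      0.0208] up [-0.0208  0.     -0.0978] left [-0.   0.1  0. ] per 100mm in new tool axes
```

Emit:
step_arm:
  commands: [-0.001,0,-0.006,0,0,0,-0.0025,-0.001,-0.012,0,0,0,-0.004,-0.002,-0.018,0,0,0,-0.005,-0.002,-0.0235,0,0,0,-0.003,-0.002,-0.024,0,0,0,0.005,-0.002,-0.0256,0,0,0,0.014,-0.002,-0.0275,0,0,0,0.024,-0.002,-0.0297,0,0,0,0.034,-0.002,-0.0318,0,0,0,0.044,-0.002,-0.0339,0,0,0]

```text
t: 16.45
tcp_pos: [0.5878, -0.116, 0.2025]
tool_rot: [-0.032, 0.994, 0.004, 0.103]
force: [0.0, 0.8, -2.3]
finger_gap: 0.528
gripper_force: 61.1
```

Emit:
step_arm:
  commands: [0.01,0,-0.0021,0,0,0,0.02,0,-0.0042,0,0,0,0.03,0,-0.0064,0,0,0,0.04,0,-0.0085,0,0,0,0.05,0,-0.0106,0,0,0,0.06,0,-0.0127,0,0,0,0.07,0,-0.0148,0,0,0,0.08,0,-0.017,0,0,0,0.088,0,-0.0187,0,0,0,0.088,0,-0.0187,0,0,0]

```text
t: 17.45
tcp_pos: [0.4979, -0.1217, 0.2026]
tool_rot: [-0.032, 0.994, 0.004, 0.103]
force: [0.3, 0.6, -1.8]
finger_gap: 0.531
gripper_force: 61.1
```

```bash
python3 go.py .490 .0762 .2222 4.4 12
```

```text
17.45 [ 0.4979 -0.1217  0.2026] [ 0.3  0.6 -1.8] gap 45.1
move [-0.0088  0.198   0.0012] [-0.04 -0.16 -0.7 ]
f [-0.0978  0.      0.0208] up [-0.0208  0.     -0.0978] left [-0.   0.1  0. ] per 100mm in new tool axes
```

Emit:
step_arm:
  commands: [0,0.01,0,0,0,0,-0.001,0.03,0,0,0,0,-0.002,0.06,0,0,0,0,-0.003,0.09,0.001,0,0,0,-0.005,0.12,0.001,0,0,0,-0.006,0.15,0.001,0,0,0,-0.007,0.175,0.001,0,0,0,-0.008,0.19,0.001,0,0,0,-0.0088,0.198,0.001,0,0,0,-0.0088,0.198,0.001,0,0,0]

```text
t: 18.45
tcp_pos: [0.4952, 0.0775, 0.2039]
tool_rot: [-0.034, 0.994, 0.004, 0.104]
force: [-0.2, -0.1, -1.8]
finger_gap: 0.531
gripper_force: 61.4
```

```bash
python3 go.py .580 .0828 .2222 4.4 12
```

```text
18.45 [0.4952 0.0775 0.2039] [-0.2 -0.1 -1.8] gap 45.2
move [-0.0869 -0.0004  0.0186] [-0.04 -0.07 -0.53]
f [-0.0978  0.      0.0208] up [-0.0208  0.     -0.0978] left [-0.   0.1  0. ] per 100mm in new tool axes
```

Emit:
step_arm:
  commands: [-0.006,0,0.002,0,0,0,-0.014,0,0.004,0,0,0,-0.023,0,0.006,0,0,0,-0.032,0,0.0075,0,0,0,-0.041,0,0.009,0,0,0,-0.05,0,0.011,0,0,0,-0.06,0,0.013,0,0,0,-0.07,0,0.015,0,0,0,-0.08,0,0.017,0,0,0,-0.087,0,0.0186,0,0,0]

```text
t: 19.45
tcp_pos: [0.5851, 0.0821, 0.2036]
tool_rot: [-0.033, 0.994, 0.004, 0.104]
force: [-0.2, 0.8, -1.4]
finger_gap: 0.529
gripper_force: 61.4
```

Emit:
step_arm:
  commands: [0,0,0,0,0,0,0.001,0,0.006,0,0,0,0.0025,0,0.012,0,0,0,0.004,0,0.018,0,0,0,0.0045,0,0.021,0,0,0,0.005,0,0.023,0,0,0,0.005,0,0.024,0,0,0,0.005,0,0.0245,0,0,0,0.005,0,0.0245,0,0,0,0.005,0,0.0245,0,0,0]

```text
t: 20.45
tcp_pos: [0.5837, 0.0821, 0.1794]
tool_rot: [-0.033, 0.994, 0.004, 0.104]
force: [-4.3, -0.5, 6.1]
finger_gap: 0.534
gripper_force: 62.1
```

Emit:
step_arm:
  commands: [0,0,0,0,0,0,0,0,0,0,0,0,0,0,0,0,0,0,0,0,0,0,0,0,0,0,0,0,0,0,0,0,0,0,0,0,0,0,0,0,0,0,-0.002,0,-0.01,0,0,0,-0.005,0,-0.025,0,0,0,-0.01,0,-0.048,0,0,0]
  jaw: 100

```text
t: 21.45
tcp_pos: [0.583, 0.082, 0.2275]
tool_rot: [-0.032, 0.994, 0.004, 0.102]
force: [-0.2, -0.1, 0.2]
finger_gap: 1.0
gripper_force: 0.0
```

```bash
python3 go.py .600 -.116 .29 4.4 30; python3 go.py .580 .08 .29 4.4 12
python3 - <<'E'
from kin import *
from h import Rt
from station import manip
np.set_printoptions(precision=3,suppress=True)
q0=manip.sense()["q"];print(q0)
for g in((.56,-.119,.27),(.60,-.116,.27),(.673,-.1105,.25),(.673,-.1105,.2)):
    R=Rt(4.4,30);x,e=ik(np.array(g)+.019*R[:,2],R,q0);print(g,x,e)
E
```

```text
21.45 [0.583  0.082  0.2275] [-0.2 -0.1  0.2] gap 85.0
move [-0.0227 -0.1985 -0.0426] [ -0.16 -18.25  -0.64]
f [-0.0866 -0.      0.05  ] up [-0.05   -0.     -0.0866] left [-0.   0.1 -0. ] per 100mm in new tool axes
21.45 [0.583  0.082  0.2275] [-0.2 -0.1  0.2] gap 85.0
move [-0.0097 -0.0017 -0.0429] [-0.06 -0.25 -0.66]
f [-0.0978  0.      0.0208] up [-0.0208  0.     -0.0978] left [-0.   0.1  0. ] per 100mm in new tool axes
[-0.064  0.411  1.685  0.037  0.843 -1.722]
(0.56, -0.119, 0.27) [-0.553  0.309  1.896  0.571  0.576 -2.627] 1.3877787807814457e-15
(0.6, -0.116, 0.27) [-0.502  0.357  1.81   0.517  0.586 -2.528] 4.5443024343505556e-11
(0.673, -0.1105, 0.25) [-0.427  0.473  1.666  0.454  0.582 -2.403] 3.740063814205996e-14
(0.673, -0.1105, 0.2) [-0.427  0.546  1.709  0.55   0.48  -2.514] 5.332748131969822e-11
```

Emit:
step_arm:
  commands: [-0.004,0,-0.02,0,0,0,-0.009,-0.01,-0.04,0,0,0,-0.01,-0.04,-0.0493,0,-2,0,-0.016,-0.075,-0.0493,0,-5,-0.2,-0.022,-0.11,-0.0493,0,-9,-0.3,-0.028,-0.145,-0.0493,-0.1,-13,-0.4,-0.034,-0.175,-0.0493,-0.1,-16,-0.5,-0.0395,-0.1975,-0.0493,-0.2,-18.2,-0.6,-0.0395,-0.1975,-0.0493,-0.2,-18.2,-0.6,-0.0395,-0.1975,-0.0493,-0.2,-18.2,-0.6]

```text
t: 22.45
tcp_pos: [0.625, -0.1135, 0.2841]
tool_rot: [-0.036, 0.965, 0.01, 0.259]
force: [-0.6, 0.1, 0.6]
finger_gap: 1.003
gripper_force: 0.0
```

```bash
python3 go.py .673 -.1105 .198 4.4 30
python3 - <<'E'
from h import *
from station import manip
s=manip.sense();d=manip.snapshot("wrist");im=d.pop("pixels");np.savez("w6.npz",pos=s["tcp_pos"],rot=s["tool_rot"],**d);cv2.imwrite("pics/w6.png",im)
E
```

```text
22.45 [ 0.625  -0.1135  0.2841] [-0.6  0.1  0.6] gap 85.2
move [ 0.0016 -0.0007  0.1176] [ 0.01  0.08 -0.09]
f [-0.0866 -0.      0.05  ] up [-0.05   -0.     -0.0866] left [-0.   0.1 -0. ] per 100mm in new tool axes
```

Emit:
step_arm:
  commands: [0,0,0.016,0,0,0,0,0,0.034,0,0,0,0,0,0.052,0,0,0,0,0,0.07,0,0,0,0.001,0,0.086,0,0,0,0.001,-0.0005,0.1,0,0,0,0.0015,-0.0005,0.11,0,0,0,0.0015,-0.0005,0.1175,0,0,0,0.0015,-0.0005,0.1175,0,0,0,0.0015,-0.0005,0.1175,0,0,0]

```text
t: 23.5
tcp_pos: [0.6828, -0.1094, 0.1816]
tool_rot: [-0.037, 0.965, 0.01, 0.26]
force: [-0.1, -0.9, 0.2]
finger_gap: 1.002
gripper_force: 0.0
```

Emit:
step_arm:
  commands: [0,0,0,0,0,0,0,0,0,0,0,0,0,0,0,0,0,0,0,0,0,0,0,0,0,0,0,0,0,0,0,0,0,0,0,0,0,0,0,0,0,0,0,0,0,0,0,0,0,0,0,0,0,0,0,0,0,0,0,0]
  jaw: 0
  grip_force: 70

```text
t: 24.5
tcp_pos: [0.6832, -0.1096, 0.1824]
tool_rot: [-0.037, 0.965, 0.01, 0.26]
force: [-2.5, -0.4, 5.6]
finger_gap: 0.528
gripper_force: 71.5
```

```bash
python3 go.py .673 -.1105 .198 4.4 30
```

```text
24.5 [ 0.6832 -0.1096  0.1824] [-2.5 -0.4  5.6] gap 44.9
move [ 0.0011 -0.0001  0.0003] [-0.04  0.21 -0.03]
f [-0.0866 -0.      0.05  ] up [-0.05   -0.     -0.0866] left [-0.   0.1 -0. ] per 100mm in new tool axes
```

Emit:
step_arm:
  commands: [-0.003,0,-0.0055,0,0,0,-0.006,0,-0.011,0,0,0,-0.009,0,-0.016,0,0,0,-0.012,0,-0.0208,0,0,0,-0.009,0,-0.0225,0,0,0,-0.003,0,-0.026,0,0,0,0.005,0,-0.0306,0,0,0,0.013,0,-0.0352,0,0,0,0.021,0,-0.0398,0,0,0,0.029,0,-0.0444,0,0,0]

```text
t: 25.5
tcp_pos: [0.6344, -0.113, 0.2051]
tool_rot: [-0.037, 0.965, 0.01, 0.259]
force: [-1.1, -0.1, -3.3]
finger_gap: 0.525
gripper_force: 71.7
```

```bash
python3 go.py .545 -.1203 .2225 4.4 30
python3 - <<'E'
from kin import *
from h import Rt
from station import manip
np.set_printoptions(precision=3,suppress=True)
q0=manip.sense()["q"];print(q0)
for g,l in(((.545,-.1203,.2225),30),((.535,-.1203,.2225),30),((.535,-.1203,.31),18),((.594,-.35,.31),18),((.594,-.35,.16),18)):
    R=Rt(4.4,l);x,e=ik(np.array(g)+.019*R[:,2],R,q0);print(g,x,e);q0=x
E
```

```text
25.5 [ 0.6344 -0.113   0.2051] [-1.1 -0.1 -3.3] gap 44.6
move [ 0.0689 -0.0005 -0.0411] [ 0.02  0.09 -0.05]
f [-0.0866 -0.      0.05  ] up [-0.05   -0.     -0.0866] left [-0.   0.1 -0. ] per 100mm in new tool axes
[-0.474  0.462  1.805  0.593  0.489 -2.594]
(0.545, -0.1203, 0.2225) [-0.574  0.377  1.98   0.743  0.465 -2.841] 2.525757381022231e-14
(0.535, -0.1203, 0.2225) [-0.588  0.367  2.002  0.763  0.463 -2.874] 7.571962108629466e-15
(0.535, -0.1203, 0.31) [-0.515  0.253  1.755  0.225  0.882 -2.284] 1.5420678622923845e-09
(0.594, -0.35, 0.31) [-0.791  0.476  1.389  0.27   1.085 -2.543] 2.3486065125529848e-09
(0.594, -0.35, 0.16) [-0.791  0.65   1.532  0.341  0.782 -2.661] 1.812439087700568e-13
```

Emit:
step_arm:
  commands: [0.007,0,-0.004,0,1,0,0.014,0,-0.008,0,2,0,0.021,0,-0.0125,0,3,0,0.028,0,-0.0165,0,4,0,0.035,0,-0.021,0,5,0,0.042,0,-0.025,0,6,0,0.049,0,-0.029,0,6,0,0.056,0,-0.0335,0,6,0,0.063,0,-0.0375,0,6,0,0.069,0,-0.0411,0,6,0]

```text
t: 26.5
tcp_pos: [0.5545, -0.119, 0.206]
tool_rot: [-0.037, 0.977, 0.008, 0.208]
force: [-0.1, -0.5, -2.8]
finger_gap: 0.527
gripper_force: 71.6
```

```bash
python3 go.py .525 -.122 .31 4.4 18
```

```text
26.5 [ 0.5545 -0.119   0.206 ] [-0.1 -0.5 -2.8] gap 44.8
move [-0.0134 -0.0007 -0.0882] [ 0.04  6.08 -0.05]
f [-0.0951 -0.      0.0309] up [-0.0309 -0.     -0.0951] left [ 0.   0.1 -0. ] per 100mm in new tool axes
```

Emit:
step_arm:
  commands: [0.007,0,-0.003,0,1,0,0.014,0,-0.006,0,2,0,0.0185,0,-0.008,0,3,0,0.015,0,-0.018,0,4,0,0.01,0,-0.03,0,5,0,0.004,0,-0.045,0,6,0,-0.002,0,-0.06,0,6.1,0,-0.008,-0.0005,-0.075,0,6.1,0,-0.0134,-0.0007,-0.0882,0,6.1,0,-0.0134,-0.0007,-0.0882,0,6.1,0]

```text
t: 27.5
tcp_pos: [0.5331, -0.1224, 0.2945]
tool_rot: [-0.038, 0.987, 0.005, 0.158]
force: [1.3, -0.8, -2.1]
finger_gap: 0.529
gripper_force: 72.0
```

```bash
python3 go.py .5935 -.348 .31 4.4 18;python3 go.py .5935 -.348 .165 4.4 18
python3 - <<'E'
from h import *
from station import manip
s=manip.sense();d=manip.snapshot("wrist");im=d.pop("pixels");np.savez("w7.npz",pos=s["tcp_pos"],rot=s["tool_rot"],**d);cv2.imwrite("pics/w7.png",im)
E
```

```text
27.5 [ 0.5331 -0.1224  0.2945] [ 1.3 -0.8 -2.1] gap 45.0
move [-0.0454 -0.2295  0.0184] [-0.17  0.24  0.02]
f [-0.0951 -0.      0.0309] up [-0.0309 -0.     -0.0951] left [ 0.   0.1 -0. ] per 100mm in new tool axes
27.5 [ 0.5331 -0.1224  0.2945] [ 1.3 -0.8 -2.1] gap 45.0
move [-0.     -0.2291  0.1561] [-0.17  0.24  0.02]
f [-0.0951 -0.      0.0309] up [-0.0309 -0.     -0.0951] left [ 0.   0.1 -0. ] per 100mm in new tool axes
```

Emit:
step_arm:
  commands: [-0.001,-0.006,0,0,0,0,-0.005,-0.02,0.002,0,0,0,-0.01,-0.045,0.004,0,0,0,-0.016,-0.075,0.006,0,0,0,-0.023,-0.11,0.009,0,0,0,-0.03,-0.145,0.012,0,0,0,-0.036,-0.18,0.015,0,0,0,-0.042,-0.208,0.017,0,0,0,-0.0445,-0.223,0.018,0,0,0,-0.0454,-0.2295,0.0184,0,0,0]

```text
t: 28.55
tcp_pos: [0.5979, -0.3489, 0.287]
tool_rot: [-0.037, 0.987, 0.007, 0.156]
force: [0.3, 0.2, -3.0]
finger_gap: 0.524
gripper_force: 72.1
```

```bash
python3 go.py .5935 -.348 .165 4.4 18
python3 - <<'E'
from h import *
from station import manip
s=manip.sense();d=manip.snapshot("wrist");im=d.pop("pixels");np.savez("w8.npz",pos=s["tcp_pos"],rot=s["tool_rot"],**d);cv2.imwrite("pics/w8.png",im)
sc=manip.snapshot("scene")["pixels"];tp=manip.snapshot("top")["pixels"];cv2.imwrite("pics/scene8.png",sc);cv2.imwrite("pics/top8.png",tp)
# clear of hooks: combined picture
b=np.zeros((600,800,3),np.uint8)
b[:300,:400]=cv2.resize(im,(400,300));b[:300,400:]=cv2.resize(sc[205:430,100:400],(400,300));b[300:,:400]=cv2.resize(tp[110:320,190:470],(400,300))
b[300:,400:]=cv2.resize(sc[200:290,235:355],(400,300))
cv2.imwrite("pics/m8.png",np.clip(b*1.4,0,255).astype(np.uint8))
E
```

```text
28.55 [ 0.5979 -0.3489  0.287 ] [ 0.3  0.2 -3. ] gap 44.6
move [0.0417 0.001  0.1338] [ 0.04 -0.06 -0.15]
f [-0.0951 -0.      0.0309] up [-0.0309 -0.     -0.0951] left [ 0.   0.1 -0. ] per 100mm in new tool axes
```

View pics/m8.png

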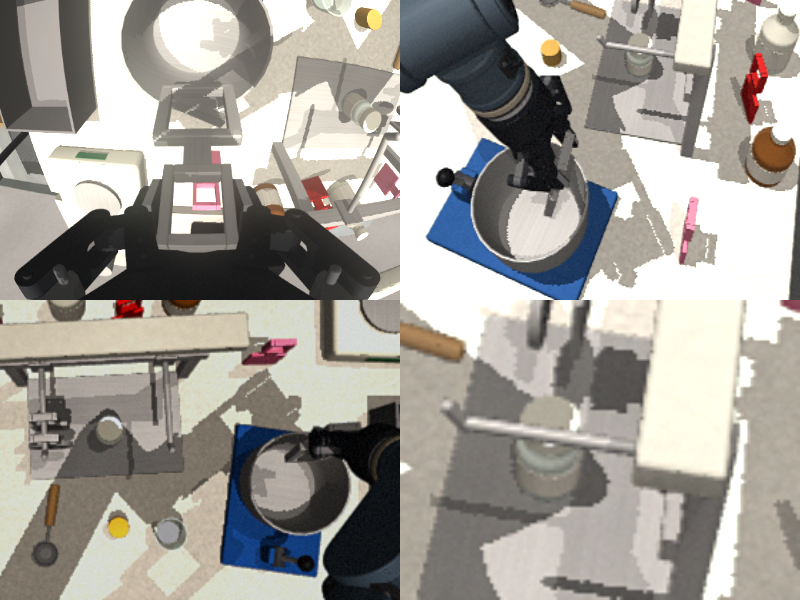

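The picture shows the crowded hook empty and both tools hanging on the spare hook. The beater is held upright with its foot at wrist pixel ~(277,122), centred over the bowl (rim columns 171-381).

```bash
python3 - <<'E'
from h import *
np.set_printoptions(precision=4,suppress=True)
print([wonz("w8.npz",277,122,z) for z in(.17,.18,.19)])
E
python3 go.py .5935 -.352 .162 4.4 18
```

```text
[array([ 0.5678, -0.3483,  0.17  ]), array([ 0.5642, -0.3486,  0.18  ]), array([ 0.5606, -0.3489,  0.19  ])]
28.7 [ 0.5975 -0.3459  0.2877] [ 0.4  0.3 -2.5] gap 44.6
move [ 0.0429 -0.0062  0.1372] [ 0.14 -0.07 -0.05]
f [-0.0951 -0.      0.0309] up [-0.0309 -0.     -0.0951] left [ 0.   0.1 -0. ] per 100mm in new tool axes
```

Emit:
step_arm:
  commands: [0.003,-0.001,0.01,0,0,0,0.008,-0.002,0.027,0,0,0,0.014,-0.003,0.045,0,0,0,0.02,-0.004,0.063,0,0,0,0.0255,-0.005,0.081,0,0,0,0.031,-0.006,0.099,0,0,0,0.036,-0.006,0.115,0,0,0,0.04,-0.006,0.128,0,0,0,0.0429,-0.006,0.137,0,0,0,0.0429,-0.006,0.137,0,0,0]

```text
t: 29.7
tcp_pos: [0.5993, -0.3512, 0.1433]
tool_rot: [-0.038, 0.987, 0.008, 0.155]
force: [0.7, 0.6, -2.5]
finger_gap: 0.525
gripper_force: 72.1
```

Emit:
step_arm:
  commands: [0,0,0.001,0,0,0,0.0005,0,0.002,0,0,0,0.001,0,0.003,0,0,0,0.001,0,0.004,0,0,0,0.001,0,0.004,0,0,0,0.001,0,0.004,0,0,0,0.001,0,0.004,0,0,0,0.001,0,0.004,0,0,0,0.001,0,0.004,0,0,0,0.001,0,0.004,0,0,0]

```text
t: 30.7
tcp_pos: [0.6003, -0.3525, 0.1409]
tool_rot: [-0.038, 0.987, 0.006, 0.156]
force: [-0.5, -1.0, -2.6]
finger_gap: 0.529
gripper_force: 72.1
```

Emit:
step_arm:
  commands: [0,0,0.001,0,0,0,0.0005,0,0.002,0,0,0,0.001,0,0.003,0,0,0,0.001,0,0.0035,0,0,0,0.001,0,0.0035,0,0,0,0.001,0,0.0035,0,0,0,0.001,0,0.0035,0,0,0,0.001,0,0.0035,0,0,0,0.001,0,0.0035,0,0,0,0.001,0,0.0035,0,0,0]

```text
t: 31.7
tcp_pos: [0.601, -0.3525, 0.1385]
tool_rot: [-0.038, 0.987, 0.006, 0.157]
force: [-1.0, 2.3, 4.7]
finger_gap: 0.524
gripper_force: 72.8
```

Emit:
step_arm:
  commands: [0,0,0,0,0,0,0,0,0,0,0,0,0,0,0,0,0,0,0,0,0,0,0,0,0,0,0,0,0,0,0,0,0,0,0,0,0,0,0,0,0,0,0,0,0,0,0,0,0,0,0,0,0,0,0,0,0,0,0,0]
  jaw: 75

```text
t: 32.7
tcp_pos: [0.6004, -0.3525, 0.1372]
tool_rot: [-0.038, 0.987, 0.006, 0.156]
force: [-0.1, 0.2, -0.5]
finger_gap: 0.751
gripper_force: 0.0
```

Emit:
step_arm:
  commands: [0,0,-0.01,0,0,0,0,0,-0.02,0,0,0,0,0,-0.035,0,0,0,0,0,-0.05,0,0,0,0,0,-0.07,0,0,0,0,0,-0.09,0,0,0,0,0,-0.11,0,0,0,0,0,-0.13,0,0,0,0,0,-0.14,0,0,0,0,0,-0.14,0,0,0]

```text
t: 33.7
tcp_pos: [0.5575, -0.3568, 0.2732]
tool_rot: [-0.038, 0.987, 0.004, 0.158]
force: [0.4, -0.2, -0.3]
finger_gap: 0.748
gripper_force: 0.0
```

Run:
```python
from h import *
from kin import *
from station import manip
np.set_printoptions(precision=4,suppress=True)
s=manip.sense();d=manip.snapshot("wrist");im=d.pop("pixels");np.savez("w9.npz",pos=s["tcp_pos"],rot=s["tool_rot"],**d);cv2.imwrite("pics/w9.png",im)
sc=manip.snapshot("scene")["pixels"];tp=manip.snapshot("top")["pixels"];cv2.imwrite("pics/scene9.png",sc);cv2.imwrite("pics/top9.png",tp)
print(s["t"],s["tcp_pos"],s["q"])
# knob again, from black blobs near the expected places
sc0=cv2.imread("pics/scene0.png")
for n,i,(u,v) in(("top",tp,(402,294)),("scene",sc,(134,332))):
    m=(i[v-14:v+14,u-14:u+14].max(2)<40).astype(np.uint8)
    m=cv2.morphologyEx(m,cv2.MORPH_OPEN,np.ones((5,5)));_,l,st,ce=cv2.connectedComponentsWithStats(m);print(n,st[1:,4],ce[1:]+[u-14,v-14])
# approach candidates: closed fingers vertical, on -y side of the knob
psi=-6.15;dx=np.array([np.cos(np.radians(psi)),np.sin(np.radians(psi))]);dy=np.array([-dx[1],dx[0]]);o=np.array([.5235,-.3545])
for y in(-.08,-.031,0,.031,.05): print(y,o-.135*dx+y*dy)
for psi2 in(-6,): 
  for fl in(0,1):
    R=Rt(psi2,0); R=R@np.diag([-1,-1,1]) if fl else R
    for y in(-.08,.03):
      p=np.r_[o-.135*dx+y*dy,.11];x,e=ik(p,R,s["q"]+([0,0,0,0,0,np.pi] if fl else 0));print(fl,y,x,e)
```

```text
33.7 [ 0.5575 -0.3568  0.2732] [-0.8517  0.4502  1.4921  0.2945  1.0221 -2.6308]
top [102] [[403.3431 294.0098]]
scene [113] [[134.7522 332.4956]]
-0.08 [ 0.3807 -0.4196]
-0.031 [ 0.386  -0.3709]
0 [ 0.3893 -0.34  ]
0.031 [ 0.3926 -0.3092]
0.05 [ 0.3946 -0.2903]
0 -0.08 [-1.0311  0.6179  1.6854 -0.      0.8383 -2.4972] 9.381622204434223e-11
0 0.03 [-0.8926  0.5553  1.8518 -0.      0.7345 -2.3587] 5.655545476379586e-10
1 -0.08 [-1.0311  0.6179  1.6854 -0.      0.8383  0.6444] 9.40952871175682e-11
1 0.03 [-0.8926  0.5553  1.8518 -0.      0.7345  0.7829] 5.642417089113394e-10
```

Run:
```python
from h import *
from station import manip
s=manip.sense();print(cmd(s,(.381,-.42,.24),Rt(-6,0)))
```

```text
(array([ 0.1807, -0.051 , -0.0275]), array([ 1.72, 17.9 , 10.28]))
```

Emit:
step_arm:
  commands: [0.01,-0.002,-0.001,0.2,1,0.5,0.03,-0.008,-0.004,0.4,3,2,0.055,-0.015,-0.008,0.6,6,3.5,0.08,-0.022,-0.012,0.9,9,5,0.105,-0.03,-0.016,1.1,11.5,6.5,0.13,-0.037,-0.02,1.3,14,8,0.155,-0.044,-0.024,1.5,16,9.2,0.172,-0.048,-0.026,1.7,17.5,10,0.18,-0.051,-0.0275,1.7,17.9,10.3,0.18,-0.051,-0.0275,1.7,17.9,10.3]
  jaw: 0

```text
t: 34.85
tcp_pos: [0.3814, -0.4206, 0.2402]
tool_rot: [0.053, 0.999, 0.0, 0.0]
force: [-0.2, -0.1, -0.1]
finger_gap: -0.0
gripper_force: 0.0
```

Run:
```python
from h import *
from station import manip
np.set_printoptions(precision=4,suppress=True)
s=manip.sense();print(s["t"],s["q"],s["finger_gap"]);print(cmd(s,(.381,-.42,.115),Rt(-6,0)))
d=manip.snapshot("top")["pixels"];cv2.imwrite("pics/top10.png",d);sc=manip.snapshot("scene")["pixels"];cv2.imwrite("pics/scene10.png",sc)
# beater check: bright/dark strokes changed since the start inside the rim
sc0=cv2.imread("pics/scene0.png");t0=cv2.imread("pics/top0.png")
f=np.array([np.cos(.077),np.sin(.077),0]);foot=np.array([.566,-.352,.027])
for l in(12,18,22):
  l=np.radians(l);u=np.sin(l)*f+np.cos(l)*np.array([0,0,1]);print(np.degrees(l),[np.round((*proj("top",foot+h*u),*proj("scene",foot+h*u)),0) for h in(0,.078,.133,.16)])
for n,a,b,(x0,x1,y0,y1) in(("top",t0,d,(345,445,190,290)),("scene",sc0,sc,(150,270,290,400))):
  m=(cv2.absdiff(a,b).max(2)>25).astype(np.uint8)[y0:y1:4,x0:x1:3];print(n,x0,y0);print("\n".join("".join(".#"[v] for v in r) for r in m))
```

```text
34.85 [-1.0313  0.4398  1.5685  0.0006  1.1335 -2.4961] -0.0002749633207671994
(array([0.0005, 0.0004, 0.1252]), array([ 0.03,  0.02, -0.09]))
12.000000000000002 [array([384., 224., 222., 364.]), array([393., 216., 226., 355.]), array([400., 209., 229., 347.]), array([404., 206., 231., 343.])]
18.0 [array([384., 224., 222., 364.]), array([392., 213., 229., 356.]), array([399., 204., 236., 349.]), array([403., 200., 239., 345.])]
22.0 [array([384., 224., 222., 364.]), array([392., 211., 232., 356.]), array([398., 201., 240., 350.]), array([402., 195., 244., 347.])]
top 345 190
.........######...................
..................................
..................######..........
................#....###..........
..................###.............
..............#.###...............
..........##......###.............
#........##########...............
##......############..............
##......#############.............
#.......##############............
.......####....#######............
.......###......######............
.......###......######........#...
........###.....######.....
[... 819 characters left out ...]
...
#................#####.#................
..#............###########...###........
..............##############.#..........
.............##############..#..........
.#..........#####.....#####.###.........
##..........##........#####.##..........
##.........###........#######...........
##.........###........#######...........
###........###........###.###...........
##........###############.............##
####......###############.............##
#####......##############.............##
###.##.....############...............##
########...##########...............####
########.....####.......................
###.######..............................
####.#######............................
```

Emit:
step_arm:
  commands: [0,0,0.015,0,0,0,0,0,0.035,0,0,0,0,0,0.055,0,0,0,0,0,0.075,0,0,0,0,0,0.095,0,0,0,0,0,0.11,0,0,0,0,0,0.12,0,0,0,0,0,0.125,0,0,0,0,0,0.125,0,0,0,0,0,0.125,0,0,0]

```text
t: 35.95
tcp_pos: [0.3826, -0.4209, 0.1164]
tool_rot: [0.052, 0.999, -0.001, 0.001]
force: [0.6, -0.4, 0.7]
finger_gap: 0.001
gripper_force: 0.0
```

Emit:
step_arm:
  commands: [0,0.004,0,0,0,0,0,0.01,0,0,0,0,0,0.016,0,0,0,0,0,0.022,0,0,0,0,0,0.028,0,0,0,0,0,0.034,0,0,0,0,0,0.04,0,0,0,0,0,0.046,0,0,0,0,0,0.05,0,0,0,0,0,0.05,0,0,0]

```text
validation failed for argument at $.co...
```

Emit:
step_arm:
  commands: [0,0.004,0,0,0,0,0,0.01,0,0,0,0,0,0.016,0,0,0,0,0,0.022,0,0,0,0,0,0.028,0,0,0,0,0,0.034,0,0,0,0,0,0.04,0,0,0,0,0,0.046,0,0,0,0,0,0.05,0,0,0,0,0,0.05,0,0,0,0]

```text
t: 36.95
tcp_pos: [0.3873, -0.3697, 0.1157]
tool_rot: [0.052, 0.999, 0.0, 0.0]
force: [-0.6, -1.1, 0.1]
finger_gap: -0.0
gripper_force: 0.0
```

Emit:
step_arm:
  commands: [0,0.003,0,0,0,0,0,0.006,0,0,0,0,0,0.01,0,0,0,0,0,0.014,0,0,0,0,0,0.018,0,0,0,0,0,0.021,0,0,0,0,0,0.024,0,0,0,0,0,0.026,0,0,0,0,0,0.028,0,0,0,0,0,0.028,0,0,0,0]

```text
t: 37.95
tcp_pos: [0.3902, -0.3423, 0.1157]
tool_rot: [0.052, 0.999, 0.0, 0.0]
force: [0.5, -0.0, 0.3]
finger_gap: -0.0
gripper_force: 0.1
```

Emit:
step_arm:
  commands: [0,0.001,0,0,0,0,0,0.002,0,0,0,0,0,0.003,0,0,0,0,0,0.004,0,0,0,0,0,0.005,0,0,0,0,0,0.006,0,0,0,0,0,0.007,0,0,0,0,0,0.008,0,0,0,0,0,0.008,0,0,0,0,0,0.008,0,0,0,0]

```text
t: 38.95
tcp_pos: [0.3911, -0.3367, 0.1159]
tool_rot: [0.052, 0.999, -0.002, 0.001]
force: [-1.8, -5.6, -2.5]
finger_gap: 0.006
gripper_force: 2.9
```

Run:
```python
from h import *
from station import manip
s=manip.sense();print(s["tcp_pos"],s["force"])
for n,z in(("top",.1356),("scene",.1356)):
    i=manip.snapshot(n)["pixels"];cv2.imwrite(f"pics/{n}11.png",i)
o=np.array([.5235,-.3545]);psi=np.radians(-6.15);dx=np.array([np.cos(psi),np.sin(psi)]);dy=np.array([-dx[1],dx[0]])
print("finger dock",(s["tcp_pos"][:2]-o)@np.c_[dx,dy]); print("expect knob px", [proj(n,np.r_[o-.135*dx+.031*dy,.1356]) for n in("top","scene")])
```

```text
[ 0.39113761 -0.3366618   0.11589207] [-1.83284308 -5.64414217 -2.52048878]
finger dock [-0.13351166  0.00355533]
expect knob px [(np.float64(380.88124785196374), np.float64(291.54883393051136)), (np.float64(147.0777276196499), np.float64(308.01388596715356))]
```

Emit:
step_arm:
  commands: [0,0.001,0,0,0,0,0,0.002,0,0,0,0,0,0.003,0,0,0,0,0,0.003,0,0,0,0,0,0.003,0,0,0,0,0,0.003,0,0,0,0,0,0.003,0,0,0,0,0,0.003,0,0,0,0,0,0.003,0,0,0,0,0,0.003,0,0,0,0]

```text
t: 40.05
tcp_pos: [0.3913, -0.3365, 0.116]
tool_rot: [0.052, 0.999, -0.004, 0.001]
force: [-6.9, -12.1, -5.2]
finger_gap: 0.005
gripper_force: 6.1
```

Firm against the stop: the force rises while the finger no longer moves. Back off and rise clear.

Emit:
step_arm:
  commands: [0,-0.003,0,0,0,0,0,-0.01,0,0,0,0,0,-0.025,0,0,0,0,0,-0.035,-0.01,0,0,0,0,-0.035,-0.03,0,0,0,0,-0.035,-0.05,0,0,0,0,-0.035,-0.075,0,0,0,0,-0.035,-0.1,0,0,0,0,-0.035,-0.125,0,0,0,0,-0.035,-0.14,0,0,0]

```text
t: 41.05
tcp_pos: [0.3882, -0.3676, 0.258]
tool_rot: [0.053, 0.999, -0.001, 0.002]
force: [0.1, -0.9, -0.2]
finger_gap: -0.001
gripper_force: 0.0
```

Emit:
step_arm:
  commands: [0,-0.01,0,0,0,0,0,-0.03,0,0,0,0,0,-0.06,0,0,0,0,0,-0.09,0,0,0,0,0,-0.12,0,0,0,0,0,-0.14,0,0,0,0,0,-0.15,0,0,0,0,0,-0.15,0,0,0,0,0,-0.15,0,0,0,0,0,-0.15,0,0,0,0]

```text
t: 42.05
tcp_pos: [0.3721, -0.5145, 0.2556]
tool_rot: [0.052, 0.999, 0.0, 0.0]
force: [0.7, -0.6, -0.0]
finger_gap: 0.002
gripper_force: 0.0
```

Run:
```python
from h import *
from station import manip
np.set_printoptions(precision=4,suppress=True)
s=manip.sense();print(s["t"],s["tcp_pos"],s["force"],s["q"])
P=[]
I={}
for n,(u,v) in(("top",(381,292)),("scene",(147,308))):
    i=I[n]=manip.snapshot(n)["pixels"];cv2.imwrite(f"pics/{n}12.png",i)
    m=(i[v-20:v+20,u-20:u+20].max(2)<40).astype(np.uint8);m=cv2.morphologyEx(m,cv2.MORPH_OPEN,np.ones((5,5)));_,l,st,ce=cv2.connectedComponentsWithStats(m);print(n,st[1:,4],ce[1:]+[u-20,v-20])
# changes in top view at the hooks, bowl and free objects
t0=cv2.imread("pics/top0.png")
for (x0,x1,y0,y1) in((205,325,150,300),(345,445,190,290)):
  m=(cv2.absdiff(t0,I["top"]).max(2)>30).astype(np.uint8)[y0:y1:4,x0:x1:3];print("\n".join("".join(".#"[v] for v in r) for r in m),"\n")
```

```text
42.05 [ 0.3721 -0.5145  0.2556] [ 0.7335 -0.6462 -0.0342] [-1.1209  0.5167  1.3789  0.0009  1.2466 -2.5877]
top [ 48 189] [[366.5417 273.7708]
 [379.9365 289.3016]]
scene [116] [[147.8707 309.5   ]]
........................................
........................................
.............................#.##.......
............................##..#.......
............................##.......#..
...........................#####.#...#..
...........................#..#..#..##..
......#.##.................####.##.##...
......#.###.................###.........
......#.####...............#####.....#..
.......#####...............##...##.###..
..#..##..###................###.##.##...
...##.######................######...#..
....#.#######...............####.####.#.
......#..####.................#.......#.
..##..#.####.................#####..####
..###..###.................########.####
...........................#############
.........................##############.
........................##############..
.......................#############....
.....................#############......
[... 833 characters left out ...]

................###........####...
...........#......###......#####..
#........#######..#.........####..
##........##.#######.........####.
##.............######.........####
##...........#########........####
#..........###########........####
.......############...........####
.......#############..........####
.......#############..........####
........#############.........####
.....#..###########...........####
.....##..#...................#####
.......#..#.......................
...........#...............##...#.
.............##........#.#########
.........###########.#############
.##.#####.....############.......#
.########.....############.......#
.########...#..###########.......#
```

```bash
python3 -c "
from station import manip
print(manip.sign_off())"
```

```text
the job is handed in; nothing more can be done
None
```

I handed the job in at about 42 s: the scraper and then the strainer hang on the spare hook, the beater stands foot down in the bowl with its handle leaning on the rim, and the clamp lever is over against its stop. I checked the final beater and lever positions only by pixel measurements and contact force because my picture views were used up, and the hand-in gave no verdict.

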